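# Send the finish samples into the drying bay

## Robot

A 7-joint arm with a two-finger parallel gripper is mounted at the origin on the work surface. World frame = base frame: x ahead of the robot, y to its left, z up, the work surface at z = 0. Lengths are in m, angles in rad, forces in N, time in s.
With the tool pointing down it reaches from about 0.4 to 0.875 m from the base axis. Payload 6.5 kg.
Tool frame: the origin (TCP) lies on the centre line of the jaws, within the pads' length; the fingertips stand 25 mm ahead of it and the grasp point (between the pads) lies 6 mm ahead of it; y points along the fingers, x is the direction in which the jaws open and shut, and the axes are right-handed (so a half turn about y gives the same grasp; the last joint's range is limited). The gripper opens to 88 mm and grips with 3 to 60 N. Pads are 18 mm wide; open, the fingers measure 123 mm over their backs; the gripper's body (75 mm by 187 mm) begins 45 mm behind the grasp point.
Start: joints at [-1.39, 0.536, -0.004, 1.538, 0.003, 1.067, -0.071], TCP at [0.159, 0.63, 0.264] pointing down, gripper open.
Joint ranges: [-2.7, 2.7], [-0.37, 2.16], [-1.27, 1.26], [0.24, 2.4], [-1.31, 4.45], [0.19, 1.91], [-2.76, 2.76]. Speed limits (rad/s): [2.39, 2.39, 3.14, 3.14, 3.14, 3.14, 3.14].

## Interface

Orientations are given as a rotation vector (axis times angle).
In Python, from station import r gives the robot as it stands. The module is installed in compiled form; this text tells all that it offers.
- The arm moves only by the shell command python3 -m pendant 'ROWS' [FORCE]. ROWS is JSON, a list of rows, each a list of 7 numbers: the closure, from -1 (fully open) to 1 (shut), then the shift along the world's x, y, z in mm, then the turn, a rotation vector about the world's x, y, z in degrees. In form: [[jaw, x, y, z, ax, ay, az], ...]. A call has 1 to 20 rows; each row shifts and turns the commanded pose from where the row before left it; what a row does not reach is not made up. A row lasts 1/10 s, in which the tool goes at most 50 mm and 8.59 degrees, less where a joint would pass 70% of its speed; a pose out of reach is approached as far as the arm can. A call is refused whole if a number of a shift passes 50 or a number of a turn 8.59, either way. A call with a gripper value outside its range is refused whole. The fingers move at their own pace and stop on an object; FORCE is the grip in N (left out, the last holds). Time passes only in rows, so rows that do not move let the fingers close. It gives the time, the measured TCP pose, the force and the opening at its end, in the units of the state.
- r.read_state(): the state, without advancing time (a new reading comes with each control period).
- r.snapshot(name): name is "scene" or "top"; returns the picture (384x512x3 uint8, red, green, blue); there is no depth.
- r.get_calibration(name): a dict with "K" (3x3 intrinsics, pixels), "R" (3x3) and "t" (3): a world point X has camera coordinates R X + t. Camera axes: x right, y down, z forward; pixel columns grow to the right and rows downward; lengths in m; the calibration is good to about 2 mm. A picture is of the moment at which its call begins. get_calibration takes no time and is no camera call.
- r.job_done(): hands the job in, once; it reports no verdict.
The state is a dict: "clock": time; "q": joint angles; "qd": joint speeds; "effort": joint torques, N m; "position": TCP position; "tcp_rot": TCP orientation; "ft_force": force on the tool from outside, world axes, zero at the start; "torque": the same for the moment, N m; "grip_width": finger opening in m.
Only numpy, scipy, OpenCV 4.12 (cv2) and the standard library are available. Lean on these libraries where they do the work, as an engineer would, in place of code of your own. Each camera call takes 0.05 s, during which the arm holds its last target.

## Task

Stand every varnished sample block that is on the bench upright in the carrier on the rollers, one to a slot and right down on the slot's floor. Then, with the lock collar turned open so that its tongue is out of the way, push the loaded carrier along the rollers fully home in the drying bay, and finally turn the collar to its locked mark so that the tongue bars the carrier's way back. Leave the other things on the bench where they are.

Things in the scene. Friction and masses are not known exactly. Their poses are not given: they have to be found in the camera images.
- lane: fixed roller lane on the bench; origin on the bench under mid-lane, x across, y along it towards the drying bay, z up. Free-turning rollers (20 mm thick, axes along x, 37 mm apart, tops 22 mm above the bench) between steel rails 160 mm apart and 32 mm high. It begins at a cross bar at y = -299 mm. The collar stands outside the -x rail, just before the bay
- bay_home (a point): where the carrier's origin lies when it is fully home against the end stop (lane x 0, y 150 mm, roller-top height); axes as the lane's. The bay's cheeks, from lane y 100 mm on, and its stop (face at lane y 213 mm) are 62 mm high; a grey blower cabinet 120 mm high stands behind the stop
- carrier: loose pale wooden carrier on the rollers, about 0.45 kg; 147 mm across the lane (x), 126 mm along it (y), 32 mm high (rim 54 mm above the bench); origin under its centre, axes nearly the lane's. Four slots two by two, centres at x +-35.5, y +-32 mm; end walls 14 mm thick, bar between the rows 30 mm. Rolls freely along y when pushed on an end wall; 6 mm play to either rail
- collar (a joint): captive steel lock collar on an upright hinge, rad. 0 = open: its tongue lies along the lane's -y, beside the lane. Grows anticlockwise seen from above to the locked mark, 1.5 (end stop): tongue across the lane (nearly +x), 4 mm behind a carrier that is home. Lane clear below 0.3; further on the tongue is in the carrier's way. Stiff (0.2 N m), stays where left
- collar_grip (a point): on the collar's axis, 66 mm above the bench, at lane x -125, y 76 mm. Here is the black grip bar: 12 mm thick, 50 mm long along the tongue, 48 to 78 mm above the bench. The frame turns with the collar; its -y points along the tongue, which is 14 mm wide, reaches 90 mm from the axis and lies 36 to 48 mm above the bench; the collar is 52 mm across
- slot0 (a point): centre of the floor of one of the carrier's four slots; the slot is 66 mm along this frame's x, 34 mm along its y and 26 mm deep, straight up along z
- slot1 (a point): centre of the floor of one of the carrier's four slots; the slot is 66 mm along this frame's x, 34 mm along its y and 26 mm deep, straight up along z
- slot2 (a point): centre of the floor of one of the carrier's four slots; the slot is 66 mm along this frame's x, 34 mm along its y and 26 mm deep, straight up along z
- slot3 (a point): centre of the floor of one of the carrier's four slots; the slot is 66 mm along this frame's x, 34 mm along its y and 26 mm deep, straight up along z
- block0: varnished hardwood finish sample (up to four alike, some may be absent), a block 60 mm (its x) by 28 mm (its y) by 70 mm high (z), about 90 g, with a darker panel on both broad faces; it stands upright on the bench; origin at the centre of its underside
- block1: varnished hardwood finish sample (up to four alike, some may be absent), a block 60 mm (its x) by 28 mm (its y) by 70 mm high (z), about 90 g, with a darker panel on both broad faces; it stands upright on the bench; origin at the centre of its underside
- block2: varnished hardwood finish sample (up to four alike, some may be absent), a block 60 mm (its x) by 28 mm (its y) by 70 mm high (z), about 90 g, with a darker panel on both broad faces; it stands upright on the bench; origin at the centre of its underside
- block3: varnished hardwood finish sample (up to four alike, some may be absent), a block 60 mm (its x) by 28 mm (its y) by 70 mm high (z), about 90 g, with a darker panel on both broad faces; it stands upright on the bench; origin at the centre of its underside
- tape: bystander, to be left alone: masking tape roll, 84 mm across, 24 mm high, lying flat
- sander: bystander, to be left alone: cork sanding block 70 x 36 mm, 26 mm high, lying flat
- varnish: bystander, to be left alone: varnish tin, 84 mm across, 100 mm high
- glue: bystander, to be left alone: glue bottle, 60 mm across, 170 mm high
- driver: bystander, to be left alone: screwdriver lying on the bench
- jar: bystander, to be left alone: glass jar, 76 mm across, 75 mm high

How it is judged:
On the way, in this order (a step that is already met when the one before it is completed fails the run):
1. every sample block present stands in a slot of the carrier, before the carrier is in the bay ((distance between block0 and slot0 below 0.009 m or distance between block0 and slot1 below 0.009 m or distance between block0 and slot2 below 0.009 m or distance between block0 and slot3 below 0.009 m) and angle between each of block0, block1, block2, block3's own z axis and vertical below 0.12 rad and (distance between block1 and slot0 below 0.009 m or distance between block1 and slot1 below 0.009 m or distance between block1 and slot2 below 0.009 m or distance between block1 and slot3 below 0.009 m) and (distance between block2 and slot0 below 0.009 m or distance between block2 and slot1 below 0.009 m or distance between block2 and slot2 below 0.009 m or distance between block2 and slot3 below 0.009 m) and (distance between block3 and slot0 below 0.009 m or distance between block3 and slot1 below 0.009 m or distance between block3 and slot2 below 0.009 m or distance between block3 and slot3 below 0.009 m) and not (distance between carrier and bay_home below 0.014 m)), for 0.2 s.
2. the loaded carrier is fully home in the bay (distance between carrier and bay_home below 0.014 m and (distance between block0 and slot0 below 0.009 m or distance between block0 and slot1 below 0.009 m or distance between block0 and slot2 below 0.009 m or distance between block0 and slot3 below 0.009 m) and angle between each of block0, block1, block2, block3's own z axis and vertical below 0.12 rad and (distance between block1 and slot0 below 0.009 m or distance between block1 and slot1 below 0.009 m or distance between block1 and slot2 below 0.009 m or distance between block1 and slot3 below 0.009 m) and (distance between block2 and slot0 below 0.009 m or distance between block2 and slot1 below 0.009 m or distance between block2 and slot2 below 0.009 m or distance between block2 and slot3 below 0.009 m) and (distance between block3 and slot0 below 0.009 m or distance between block3 and slot1 below 0.009 m or distance between block3 and slot2 below 0.009 m or distance between block3 and slot3 below 0.009 m)), for 0.2 s.
3. the collar is turned to its locked mark behind the carrier (value of joint collar above 1.35 rad and distance between carrier and bay_home below 0.014 m), for 0.2 s.
At the end, for the whole second after the job is handed in: Every sample block present stands upright (within 0.12 rad) in a slot, its underside within 9 mm of the slot floor's centre; the carrier is at rest within 14 mm of its home place in the bay; the collar is past 1.35 rad (locked mark 1.5) (all of step 3 and (distance between block0 and slot0 below 0.009 m or distance between block0 and slot1 below 0.009 m or distance between block0 and slot2 below 0.009 m or distance between block0 and slot3 below 0.009 m) and angle between each of block0, block1, block2, block3's own z axis and vertical below 0.12 rad and (distance between block1 and slot0 below 0.009 m or distance between block1 and slot1 below 0.009 m or distance between block1 and slot2 below 0.009 m or distance between block1 and slot3 below 0.009 m) and (distance between block2 and slot0 below 0.009 m or distance between block2 and slot1 below 0.009 m or distance between block2 and slot2 below 0.009 m or distance between block2 and slot3 below 0.009 m) and (distance between block3 and slot0 below 0.009 m or distance between block3 and slot1 below 0.009 m or distance between block3 and slot2 below 0.009 m or distance between block3 and slot3 below 0.009 m) and linear speed of carrier below 0.02 m/s); the robot touches nothing.
It fails at once if one of the other things on the bench is moved more than 4 cm (distance of any of tape, sander, varnish, glue, driver, jar from where it was at the start of the episode above 0.04 m).
Of block0, block1, block2, block3 only 2 to 4 are there at a start; the rules pass over those that are not, and their reading is None.
At some moment in a run one of carrier may be knocked a few centimetres aside while the robot is not near it.
It also fails if it takes over 210 s, if anything falls off the work surface, if the arm or the gripper's body presses on something with over 40 N, if the wrist force passes 120 N, or if a joint passes its speed limit or range.

## Working session

There is one attempt and no reset: what is moved stays moved. The work goes in short steps, Python scripts to look and compute and a shell command to move; the robot and the scene stay as the last step left them, time stands still between calls to the robot, and variables do not carry over. Pictures are saved under pics/ and viewed, and the job is handed in when it is done.

```bash
mkdir -p pics; cat > h.py <<'E'
import numpy as np, cv2
from station import r
def snap(cam,name,crop=None,scale=1):
    im=r.snapshot(cam); 
    cv2.imwrite(f'pics/{name}_raw.png',im[:,:,::-1])
    return im
def ray(cam,uv,z):
    c=r.get_calibration(cam);K,R,t=map(np.array,(c['K'],c['R'],c['t']))
    d=R.T@np.linalg.solve(K,[uv[0],uv[1],1.]);o=-R.T@t.ravel()
    return o+d*(z-o[2])/d[2]
def proj(cam,X):
    c=r.get_calibration(cam);K,R,t=map(np.array,(c['K'],c['R'],c['t']))
    p=K@(R@np.array(X,float)+t.ravel());return p[:2]/p[2]
E
python3 - <<'E'
from h import *
for c in('scene','top'):
    im=snap(c,c+'0'); cv2.imwrite(f'pics/{c}0.png',cv2.resize(im[:,:,::-1],(800,600),interpolation=cv2.INTER_CUBIC))
    k=r.get_calibration(c);print(c,np.round(k['K'],1).tolist(),(-np.array(k['R']).T@np.array(k['t']).ravel()).round(3), np.round(k['R'],3).tolist())
s=r.read_state();print({k:np.round(v,3).tolist() for k,v in s.items()})
E
```

```text
scene [[364.8, 0.0, 259.9], [0.0, 364.8, 193.0], [0.0, 0.0, 1.0]] [ 0.988 -0.569  0.663] [[0.838, 0.545, -0.017], [0.331, -0.534, -0.778], [-0.433, 0.646, -0.628]]
top [[437.7, 0.0, 260.9], [0.0, 437.7, 183.8], [0.0, 0.0, 1.0]] [ 0.343 -0.     1.295] [[-0.022, -1.0, -0.013], [-0.98, 0.024, -0.196], [0.197, 0.009, -0.98]]
{'clock': 0.1, 'q': [-1.39, 0.537, -0.004, 1.539, 0.003, 1.067, -0.071], 'qd': [0.0, -0.002, -0.002, 0.0, 0.0, -0.001, -0.0], 'effort': [0.002, -57.208, 0.994, -25.223, -0.056, 0.013, 0.0], 'position': [0.159, 0.63, 0.263], 'tcp_rot': [-1.317, -1.025, 1.027], 'ft_force': [-0.08, -0.184, 0.238], 'torque': [0.02, -0.026, 0.0], 'grip_width': 0.088}
```

View pics/scene0.png

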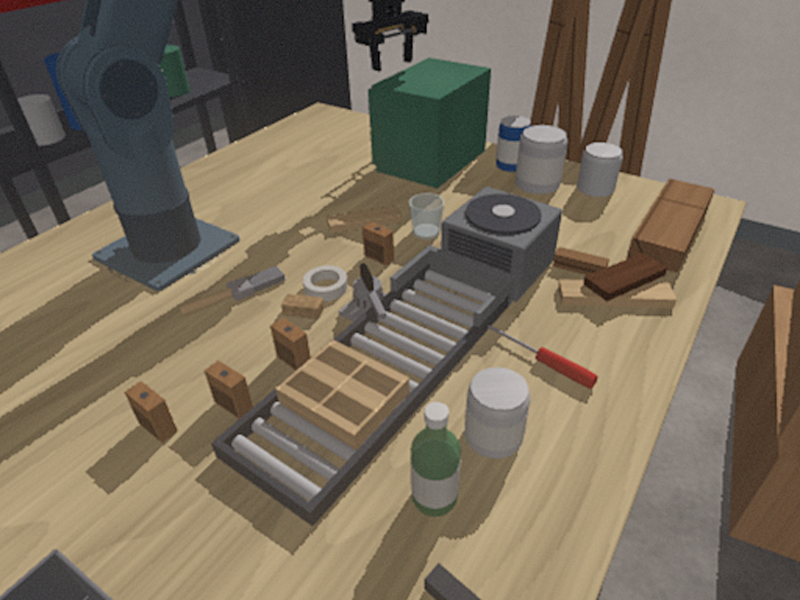

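View pics/top0.png

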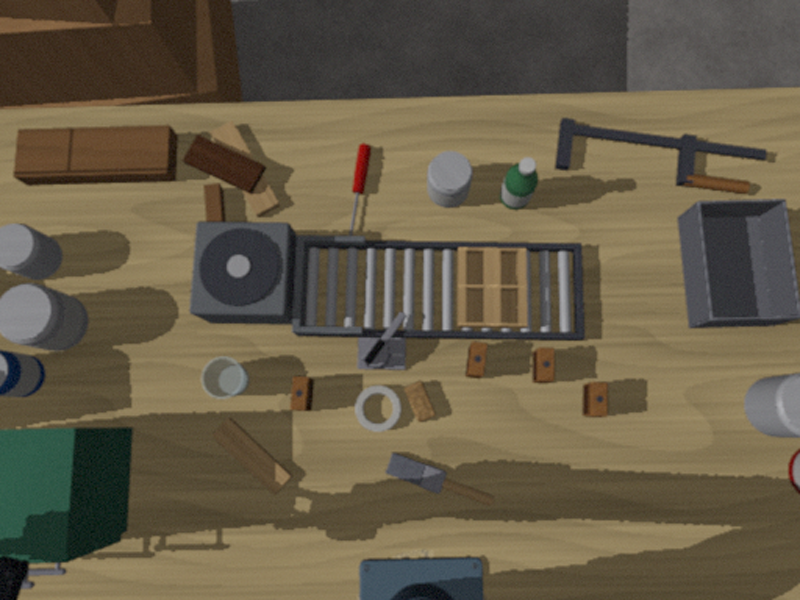

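```bash
python3 - <<'E'
from h import *
im=cv2.imread('pics/top0_raw.png')
def crop(n,x0,y0,w,h):
    cv2.imwrite(f'pics/{n}.png',cv2.resize(im[y0:y0+h,x0:x0+w],None,fx=4,fy=4,interpolation=cv2.INTER_CUBIC))
crop('c1',180,145,200,125); crop('c2',280,145,130,125)
E
```

```text
(no output)
```

View pics/c1.png

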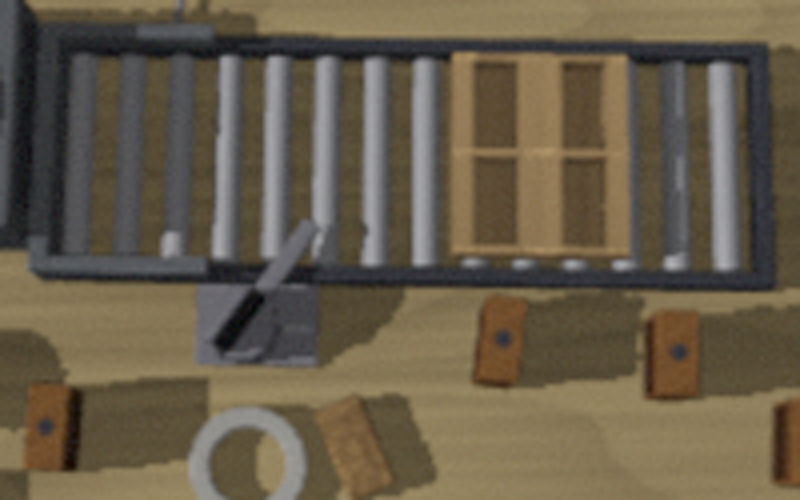

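View pics/c2.png

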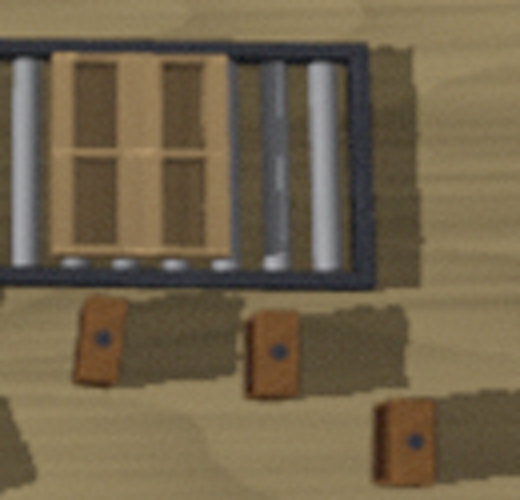

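```bash
python3 - <<'E'
from h import *
o1=(180,145);o2=(280,145)
def px(p,o): return ((p[0]+.5)/4-.5+o[0],(p[1]+.5)/4-.5+o[1])
def w(p,z,o=o1): return ray('top',px(p,o),z)
def sh(n,pts,z,o=o1):
    P=np.array([w(p,z,o)[:2] for p in pts]);print(n,(P*1000).round(0).tolist(),'mean',(P.mean(0)*1000).round(1));return P
sh('carrier',[(452,52),(628,54),(632,255),(450,252)],.054)
sh('slotdiv',[(495,151),(584,155)],.054)
sh('laneR',[(768,45),(775,287)],.032)
sh('rail-x outer',[(400,283),(775,287)],.032)
sh('rail+x outer',[(300,40),(768,45)],.032)
sh('bay cheek',[(208,272),(214,30)],.062)
sh('grip',[(218,342),(262,298)],.078)
sh('tip',[(308,225)],.048)
for n,p,o in(('A',(503,338),o1),('B',(679,352),o1),('C',(415,441),o2),('D',(45,427),o1)): sh(n,[p],.070,o)
sh('Aedge',[(525,300),(517,384)],.07)
sh('Bedge',[(697,312),(698,397)],.07)
sh('Cedge',[(435,400),(435,486)],.07,o2)
sh('Dedge',[(31,384),(24,467)],.07)
E
```

```text
carrier [[667.0, -84.0], [662.0, -212.0], [515.0, -207.0], [520.0, -77.0]] mean [ 591.  -144.9]
slotdiv [[593.0, -112.0], [588.0, -176.0]] mean [ 590.4 -144.2]
laneR [[672.0, -320.0], [492.0, -312.0]] mean [ 582.1 -316. ]
rail-x outer [[501.0, -41.0], [492.0, -312.0]] mean [ 496.5 -176.7]
rail+x outer [[685.0, 28.0], [672.0, -320.0]] mean [ 678.7 -146.2]
bay cheek [[509.0, 95.0], [686.0, 89.0]] mean [597.4  92.5]
grip [[457.0, 88.0], [487.0, 57.0]] mean [472.3  72.2]
tip [[543.0, 24.0]] mean [542.8  24.1]
A [[456.0, -111.0]] mean [ 456.2 -110.8]
B [[444.0, -233.0]] mean [ 443.5 -232.8]
C [[380.0, -322.0]] mean [ 380.3 -322.4]
D [[402.0, 209.0]] mean [402. 209.]
Aedge [[482.0, -127.0], [424.0, -119.0]] mean [ 453.2 -123.3]
Bedge [[471.0, -247.0], [412.0, -244.0]] mean [ 441.7 -245.5]
Cedge [[408.0, -338.0], [350.0, -334.0]] mean [ 378.8 -336. ]
Dedge [[432.0, 219.0], [375.0, 223.0]] mean [403.4 221.1]
```

```bash
cat >> h.py <<'E'
from scipy.spatial.transform import Rotation as Ro
def st():
    s=r.read_state();M=Ro.from_rotvec(s['tcp_rot']).as_matrix()
    print('t',round(s['clock'],2),'pos',(np.array(s['position'])*1000).round(1),'jawx heading deg',round(float(np.degrees(np.arctan2(M[1,0],M[0,0]))),2),'yaxis',M[:,1].round(3),'F',np.round(s['ft_force'],1),'w',round(s['grip_width']*1000,1),'q7',round(s['q'][6],2))
E
python3 -c "
from h import *
st()"
```

```text
t 0.1 pos [158.7 629.8 263. ] jawx heading deg 75.86 yaxis [-0.    -0.001 -1.   ] F [-0.1 -0.2  0.2] w 88.4 q7 -0.07
```

```bash
python3 - <<'E'
from h import *
ax=np.array([.4712,.0724])
for cam,box in(('top',(215,185,70,60)),('scene',(205,165,60,55))):
    im=cv2.imread(f'pics/{cam}0_raw.png');x0,y0,w,h=box;outs=[]
    for a in(-48,-42,-36):
        S=6;c=cv2.resize(im[y0:y0+h,x0:x0+w],None,fx=S,fy=S,interpolation=cv2.INTER_CUBIC)
        d=np.array([np.cos(np.radians(a)),np.sin(np.radians(a))]);n=np.array([-d[1],d[0]])
        for (u0,u1,hw,z,col) in((-.025,.025,.006,.078,(0,255,255)),(.026,.09,.007,.048,(0,255,0))):
            P=[np.r_[ax+d*u+n*v,z] for u,v in((u0,-hw),(u1,-hw),(u1,hw),(u0,hw))]
            q=np.array([(proj(cam,p)-[x0,y0]+.5)*S for p in P]).round().astype(int)
            cv2.polylines(c,[q],True,col,1)
        outs.append(c[:, :])
    o=np.hstack(outs);f=780/o.shape[1];cv2.imwrite(f'pics/col_{cam}.png',cv2.resize(o,None,fx=f,fy=f,interpolation=cv2.INTER_AREA))
E
```

```text
(no output)
```

View pics/col_top.png

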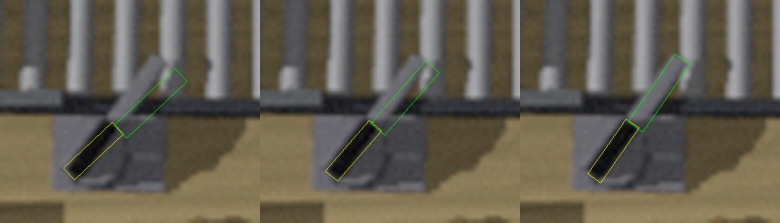

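View pics/col_scene.png

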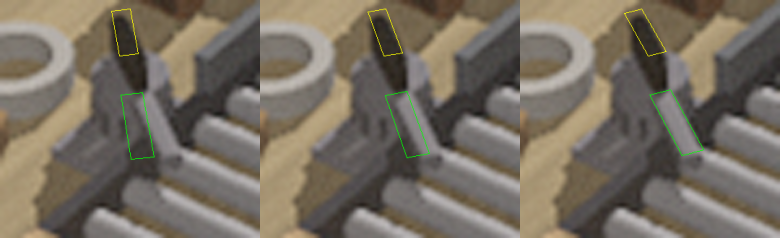

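```bash
python3 - <<'E'
from h import *
f=.64
def s(p):return (p[0]*f,p[1]*f)
print('scene bottom', [ray('scene',s(p),0).round(3).tolist() for p in((375,165),(440,180),(487,137))])
for z in(.1,.15,.2,.25): print(z,[ray('scene',s(p),z)[:2].round(3).tolist() for p in((370,88),(440,104),(490,68))],'top',[ray('top',s(p),z)[:2].round(3).tolist() for p in((132,430),(0,430),(75,430),(68,550))])
print('topfloor',[ray('top',s(p),0)[:2].round(3).tolist() for p in((132,430),(130,535))])
st()
E
```

```text
scene bottom [[0.148, 0.551, 0.0], [0.338, 0.566, -0.0], [0.319, 0.865, 0.0]]
0.1 [[-0.036, 0.794], [0.208, 0.784], [0.184, 1.138]] top [[0.344, 0.49], [0.349, 0.718], [0.346, 0.588], [0.15, 0.586]]
0.15 [[0.055, 0.673], [0.277, 0.664], [0.255, 0.987]] top [[0.344, 0.469], [0.349, 0.688], [0.346, 0.564], [0.158, 0.561]]
0.2 [[0.146, 0.552], [0.346, 0.544], [0.326, 0.835]] top [[0.344, 0.449], [0.348, 0.658], [0.346, 0.539], [0.166, 0.537]]
0.25 [[0.237, 0.431], [0.416, 0.424], [0.398, 0.683]] top [[0.344, 0.428], [0.348, 0.628], [0.346, 0.514], [0.174, 0.512]]
topfloor [[0.344, 0.531], [0.158, 0.524]]
t 0.1 pos [158.7 629.8 263. ] jawx heading deg 75.86 yaxis [-0.    -0.001 -1.   ] F [-0.1 -0.2  0.2] w 88.4 q7 -0.07
```

```bash
python3 -m pendant '[[0.18,24,-43,2,0,0,-2],[0.18,24,-43,2,0,0,-2],[0.18,24,-43,2,0,0,-2],[0.18,24,-43,0,0,0,-2],[0.18,24,-43,0,0,0,-2],[0.18,24,-43,0,0,0,-2],[0.18,24,-43,0,0,0,-2],[0.18,24,-43,0,0,0,-2],[0.18,24,-43,0,0,0,-2],[0.18,24,-43,0,0,0,-2],[0.18,24,-43,-20,0,0,0],[0.18,24,-43,-20,0,0,0],[0.18,24,-41,-20,0,0,0],[0.18,0,0,0,0,0,0]]' 20; python3 - <<'E'
from h import *
st()
im=snap('top','t1');cv2.imwrite('pics/t1.png',cv2.resize(im[:,:,::-1],(800,600),interpolation=cv2.INTER_CUBIC))
E
```

```text
clock: 1.5
position: [0.4681, 0.0731, 0.2108]
tcp_rot: [-1.439, -0.75, 0.756]
ft_force: [-1.2, 0.3, -0.1]
grip_width: 0.0359
t 1.5 pos [468.1  73.1 210.8] jawx heading deg 55.32 yaxis [-0.002 -0.004 -1.   ] F [-1.2  0.3 -0.1] w 35.9 q7 0.86
```

View pics/t1.png

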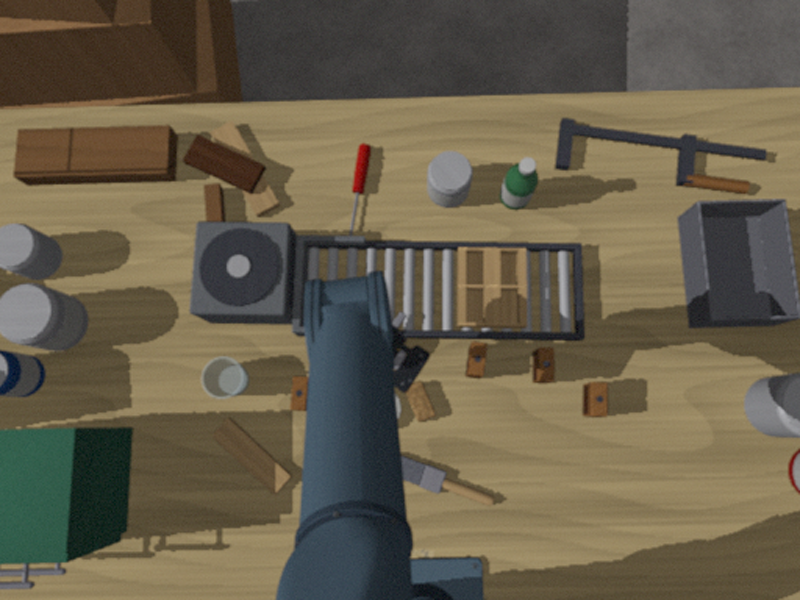

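```bash
python3 -m pendant '[[0.18,4,1,-45,0,0,0],[0.18,0,0,-45,0,0,0],[0.18,0,0,-25,0,0,0],[0.18,0,0,-19,0,0,0],[0.18,0,0,0,0,0,0],[0.18,0,0,0,0,0,0]]' 20; python3 - <<'E'
from h import *
st()
im=snap('scene','s2');cv2.imwrite('pics/s2.png',cv2.resize(im[110:310,130:390,::-1],None,fx=3,fy=3,interpolation=cv2.INTER_CUBIC))
E
```

```text
clock: 2.15
position: [0.4711, 0.0816, 0.0792]
tcp_rot: [-1.433, -0.761, 0.761]
ft_force: [-0.6, -0.1, -0.1]
grip_width: 0.036
t 2.15 pos [471.1  81.6  79.2] jawx heading deg 55.93 yaxis [-0.  0. -1.] F [-0.6 -0.1 -0.1] w 36.0 q7 0.96
```

View pics/s2.png

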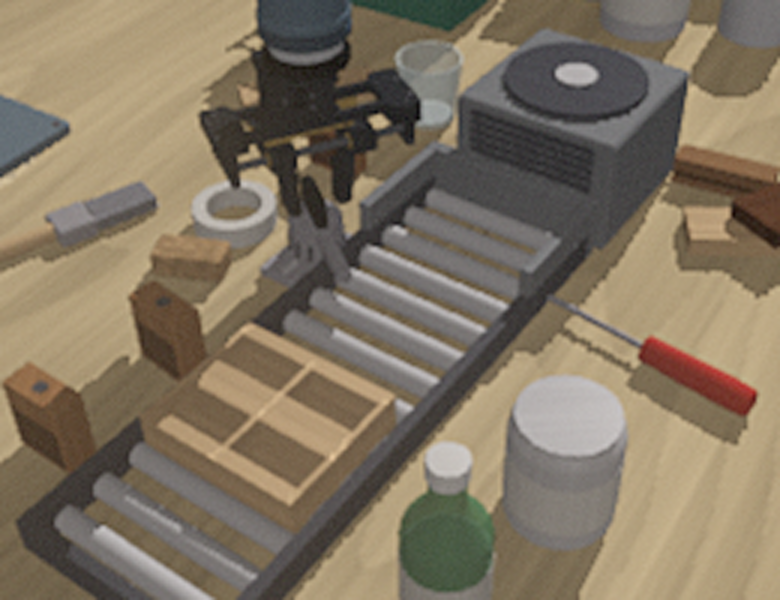

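```bash
python3 -m pendant '[[0.18,1,-8,-3,0,0,0],[0.18,0,0,0,0,0,0],[0.18,0,0,0,0,0,0]]' 20; python3 - <<'E'
from h import *
st()
im=snap('scene','s3');cv2.imwrite('pics/s3.png',cv2.resize(im[140:220,190:290,::-1],None,fx=6,fy=6,interpolation=cv2.INTER_CUBIC))
E
```

```text
clock: 2.5
position: [0.4725, 0.0723, 0.0762]
tcp_rot: [-1.434, -0.76, 0.759]
ft_force: [0.3, -0.2, 0.1]
grip_width: 0.0362
t 2.5 pos [472.5  72.3  76.2] jawx heading deg 55.81 yaxis [ 0.001  0.    -1.   ] F [ 0.3 -0.2  0.1] w 36.2 q7 0.98
```

View pics/s3.png

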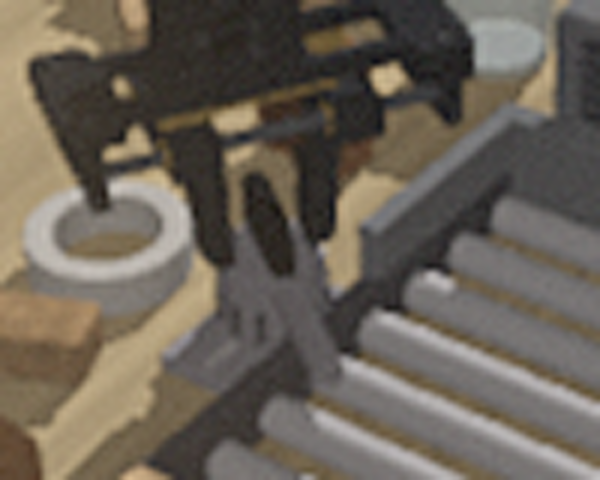

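```bash
python3 -m pendant '[[1,0,0,0,0,0,0],[1,0,0,0,0,0,0],[1,0,0,0,0,0,0],[1,0,0,0,0,0,0],[1,0,0,0,0,0,0],[1,0,0,0,0,0,0]]' 40; python3 - <<'E'
from h import *
st()
E
```

```text
clock: 3.15
position: [0.473, 0.0738, 0.0758]
tcp_rot: [-1.433, -0.762, 0.759]
ft_force: [2.2, 5.1, -3.3]
grip_width: 0.0119
t 3.15 pos [473.   73.8  75.8] jawx heading deg 55.91 yaxis [ 0.001  0.001 -1.   ] F [ 2.2  5.1 -3.3] w 11.9 q7 0.98
```

```bash
python3 -m pendant '[[1,0,0,0,0,0,-6],[1,0,0,0,0,0,-6],[1,0,0,0,0,0,-6],[1,0,0,0,0,0,-6],[1,0,0,0,0,0,-6],[1,0,0,0,0,0,-6],[1,0,0,0,0,0,-6],[1,0,0,0,0,0,-6],[1,0,0,0,0,0,0]]'; python3 - <<'E'
from h import *
st()
im=snap('scene','s4');cv2.imwrite('pics/s4.png',cv2.resize(im[140:220,190:290,::-1],None,fx=6,fy=6,interpolation=cv2.INTER_CUBIC))
E
```

```text
clock: 4.05
position: [0.4733, 0.0741, 0.0758]
tcp_rot: [-1.567, -0.108, 0.105]
ft_force: [3.8, 5.0, -4.0]
grip_width: 0.0117
t 4.05 pos [473.3  74.1  75.8] jawx heading deg 7.8 yaxis [ 0.002  0.001 -1.   ] F [ 3.8  5.  -4. ] w 11.7 q7 0.37
```

View pics/s4.png

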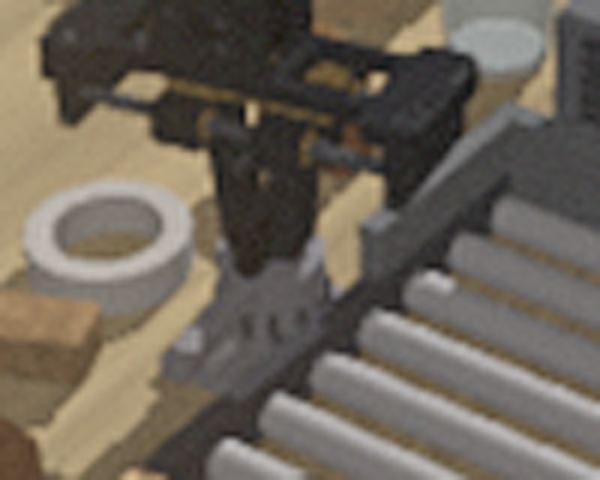

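```bash
python3 -m pendant '[[1,0,0,0,0,0,-5],[1,0,0,0,0,0,0],[0.18,0,0,0,0,0,0],[0.18,0,0,0,0,0,0],[0.18,0,0,40,0,0,0],[0.18,0,0,50,0,0,0],[0.18,0,0,0,0,0,0]]'; cat > ov.py <<'E'
from h import *
def box(cam,c,x,y,yaw,z0,z1,lx,ly,S,o,col):
    a=np.radians(yaw);d=np.array([np.cos(a),np.sin(a)]);n=np.array([-d[1],d[0]])
    for z in(z0,z1):
        P=[np.r_[np.array([x,y])+d*u*lx/2+n*v*ly/2,z] for u,v in((-1,-1),(1,-1),(1,1),(-1,1))]
        q=np.array([(proj(cam,p)-o+.5)*S for p in P]).round().astype(int);cv2.polylines(c,[q],True,col if z==z1 else (0,255,255),1)
def show(files,objs,name,S=6,m=14):
    rows=[]
    for cam,f in files:
        im=cv2.imread(f);t=[]
        for(x,y,yaw,z0,z1,lx,ly) in objs:
            p=proj(cam,[x,y,(z0+z1)/2]);hw=m+ (12 if lx>.1 else 0);o=np.array([int(p[0])-hw,int(p[1])-hw])
            c=cv2.resize(im[o[1]:o[1]+2*hw,o[0]:o[0]+2*hw],None,fx=S,fy=S,interpolation=cv2.INTER_CUBIC)
            box(cam,c,x,y,yaw,z0,z1,lx,ly,S,o,(0,255,0));t.append(cv2.resize(c,(190,190)))
        rows.append(np.hstack(t))
    cv2.imwrite(name,np.vstack(rows)[:, :800])
E
python3 - <<'E'
from ov import *
st()
show([('top','pics/top0_raw.png'),('scene','pics/scene0_raw.png')],[(.456,-.111,-7,0,.07,.06,.028),(.4435,-.2328,-3,0,.07,.06,.028),(.3803,-.3224,-3,0,.07,.06,.028),(.402,.209,-4,0,.07,.06,.028)],'pics/ovb.png')
show([('top','pics/top0_raw.png'),('scene','pics/scene0_raw.png')],[(.591,-.145,-2.2,.022,.054,.147,.126)],'pics/ovc.png',S=12)
E
```

```text
clock: 4.8
position: [0.4749, 0.0722, 0.1701]
tcp_rot: [-1.568, -0.044, 0.033]
ft_force: [0.4, 0.6, 0.0]
grip_width: 0.036
t 4.8 pos [474.9  72.2 170.1] jawx heading deg 2.79 yaxis [ 0.007  0.002 -1.   ] F [0.4 0.6 0. ] w 36.0 q7 0.19
```

View pics/ovb.png

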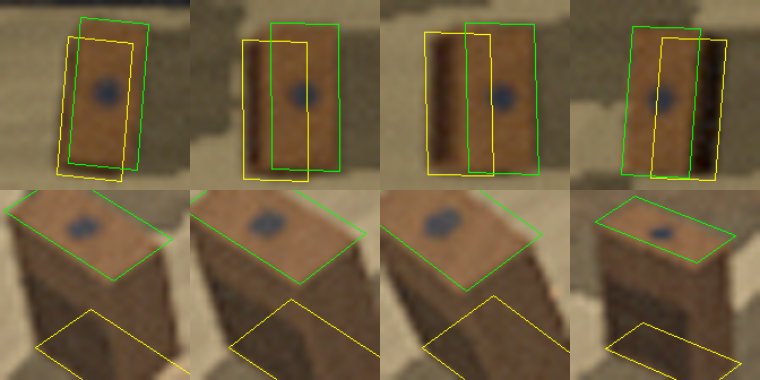

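View pics/ovc.png

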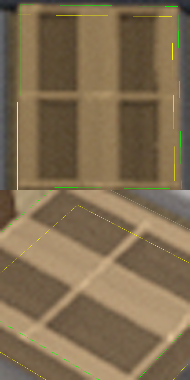

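```bash
python3 -m pendant '[[-0.14,-2,-15,0,0,0,-8.4],[-0.14,-2,-15,0,0,0,-8.4],[-0.14,-2,-15,0,0,0,-8.4],[-0.14,-2,-15,0,0,0,-8.4],[-0.14,-2,-15,0,0,0,-8.4],[-0.14,-2,-15,0,0,0,-8.4],[-0.14,-2,-15,0,0,0,-8.4],[-0.14,-2,-15,0,0,0,-8.4],[-0.14,-2,-15,0,0,0,-8.4],[-0.14,-1,-16,0,0,0,-8.4],[-0.14,0,-16,0,0,0,-8.4],[-0.14,0,-16,0,0,0,-8.4],[-0.14,0,0,0,0,0,0],[-0.14,0,0,0,0,0,0],[-0.14,0,0,0,0,0,0]]'; python3 -c "
from h import *
st()"
```

```text
clock: 6.3
position: [0.453, -0.1095, 0.1654]
tcp_rot: [-1.142, 1.309, -1.307]
ft_force: [-0.5, 0.1, 0.8]
grip_width: 0.05
t 6.3 pos [ 453.  -109.5  165.4] jawx heading deg -97.73 yaxis [-0.001  0.001 -1.   ] F [-0.5  0.1  0.8] w 50.0 q7 -0.82
```

```bash
python3 -m pendant '[[-0.14,2,-1,-40,0,0,0],[-0.14,0,0,-40,0,0,0],[-0.14,0,0,-29,0,0,0],[-0.14,0,0,0,0,0,0],[0.8,0,0,0,0,0,0],[0.8,0,0,0,0,0,0],[0.8,0,0,0,0,0,0],[0.8,0,0,0,0,0,0],[0.8,0,0,0,0,0,0]]' 20; python3 - <<'E'
from h import *
st()
im=snap('scene','s5');cv2.imwrite('pics/s5.png',cv2.resize(im[130:300,90:290,::-1],None,fx=4,fy=3.5,interpolation=cv2.INTER_CUBIC))
E
```

```text
clock: 7.2
position: [0.4562, -0.1114, 0.0579]
tcp_rot: [-1.139, 1.309, -1.311]
ft_force: [-0.2, 0.7, 8.4]
grip_width: 0.028
t 7.2 pos [ 456.2 -111.4   57.9] jawx heading deg -97.92 yaxis [ 0.002  0.    -1.   ] F [-0.2  0.7  8.4] w 28.0 q7 -0.64
```

View pics/s5.png

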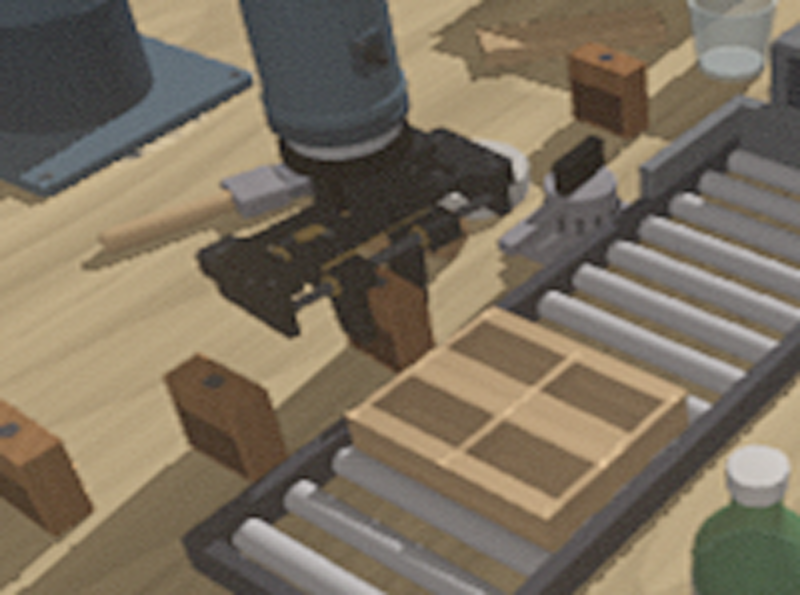

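```bash
python3 -m pendant '[[0.8,0,0,20,0,0,0],[0.8,0,0,40,0,0,0],[0.8,0,0,20,0,0,0],[0.8,30,0,0,0,0,1],[0.8,40,0,0,0,0,2],[0.8,40,-1,0,0,0,2],[0.8,40,-1,0,0,0,0.7],[0.8,21,-1,0,0,0,0],[0.8,0,0,0,0,0,0],[0.8,0,0,0,0,0,0],[0.8,0,0,0,0,0,0]]' 25; python3 - <<'E'
from h import *
st()
im=snap('scene','s6');cv2.imwrite('pics/s6.png',cv2.resize(im[130:300,110:310,::-1],None,fx=4,fy=3.5,interpolation=cv2.INTER_CUBIC))
E
```

```text
clock: 8.35
position: [0.6248, -0.1145, 0.1368]
tcp_rot: [-1.191, 1.24, -1.238]
ft_force: [-0.9, 0.5, -1.1]
grip_width: 0.0278
t 8.35 pos [ 624.8 -114.5  136.8] jawx heading deg -92.29 yaxis [-0.001  0.    -1.   ] F [-0.9  0.5 -1.1] w 27.8 q7 -0.86
```

View pics/s6.png

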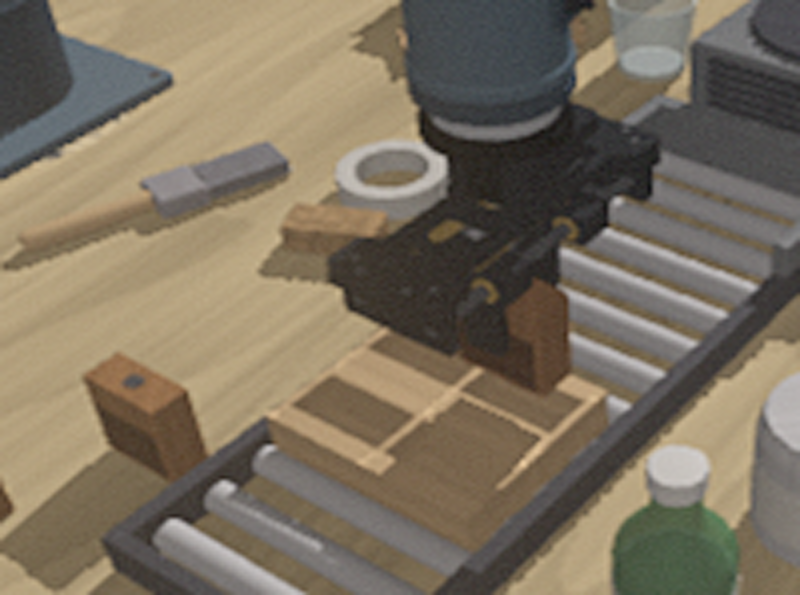

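```bash
python3 -m pendant '[[0.8,3,0,-15,0,0,0],[0.8,0,0,0,0,0,0],[0.8,0,0,-12,0,0,0],[0.8,0,0,-8,0,0,0],[0.8,0,0,-8,0,0,0],[0.8,0,0,0,0,0,0],[0.8,0,0,0,0,0,0]]' 25; python3 - <<'E'
from h import *
st()
im=snap('scene','s7');cv2.imwrite('pics/s7.png',cv2.resize(im[170:270,190:310,::-1],None,fx=6.6,fy=6,interpolation=cv2.INTER_CUBIC))
E
```

```text
clock: 9.1
position: [0.6291, -0.1145, 0.0935]
tcp_rot: [-1.191, 1.238, -1.238]
ft_force: [0.4, 1.3, -0.9]
grip_width: 0.0277
t 9.1 pos [ 629.1 -114.5   93.5] jawx heading deg -92.25 yaxis [-0. -0. -1.] F [ 0.4  1.3 -0.9] w 27.7 q7 -0.83
```

View pics/s7.png

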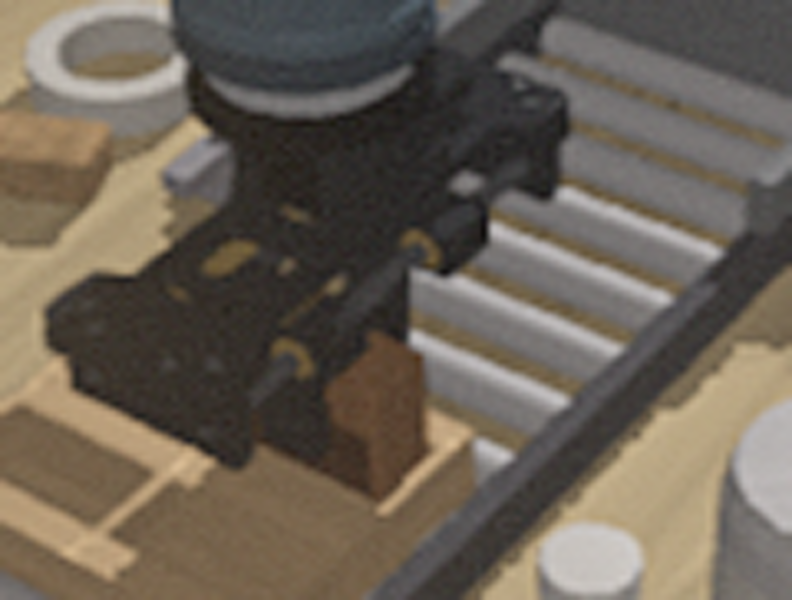

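```bash
python3 -m pendant '[[0.8,0,0,-4,0,0,0],[0.8,0,0,-3,0,0,0],[0.8,0,0,0,0,0,0],[0.8,0,0,0,0,0,0]]' 25; python3 -c "
from h import *
st()"
```

```text
clock: 9.55
position: [0.6292, -0.1144, 0.0866]
tcp_rot: [-1.191, 1.238, -1.238]
ft_force: [-0.8, 0.0, -1.0]
grip_width: 0.0278
t 9.55 pos [ 629.2 -114.4   86.6] jawx heading deg -92.24 yaxis [-0.  0. -1.] F [-0.8  0.  -1. ] w 27.8 q7 -0.83
```

```bash
python3 -m pendant '[[0.8,0,0,-1.5,0,0,0],[0.8,0,0,0,0,0,0],[0.09,0,0,0,0,0,0],[0.09,0,0,0,0,0,0],[0.09,0,0,30,0,0,0],[0.09,0,0,40,0,0,0],[0.09,0,0,30,0,0,0],[0.09,-20,0,0,0,0,0],[-0.14,-40,-20,0,0,0,0],[-0.14,-40,-30,0,0,0,-1],[-0.14,-40,-35,0,0,0,-1],[-0.14,-40,-30,0,0,0,0],[-0.14,0,0,0,0,0,0],[-0.14,0,0,0,0,0,0]]' 25; python3 - <<'E'
from h import *
st()
im=snap('top','t8');cv2.imwrite('pics/t8.png',cv2.resize(im[145:270,180:380,::-1],None,fx=4,fy=4,interpolation=cv2.INTER_CUBIC))
im=snap('scene','s8');cv2.imwrite('pics/s8.png',cv2.resize(im[130:330,80:310,::-1],None,fx=3.4,fy=3,interpolation=cv2.INTER_CUBIC))
E
```

```text
clock: 10.95
position: [0.4511, -0.2278, 0.1854]
tcp_rot: [-1.171, 1.265, -1.265]
ft_force: [0.8, 0.1, -0.3]
grip_width: 0.0502
t 10.95 pos [ 451.1 -227.8  185.4] jawx heading deg -94.39 yaxis [ 0.001  0.001 -1.   ] F [ 0.8  0.1 -0.3] w 50.2 q7 -0.6
```

View pics/t8.png

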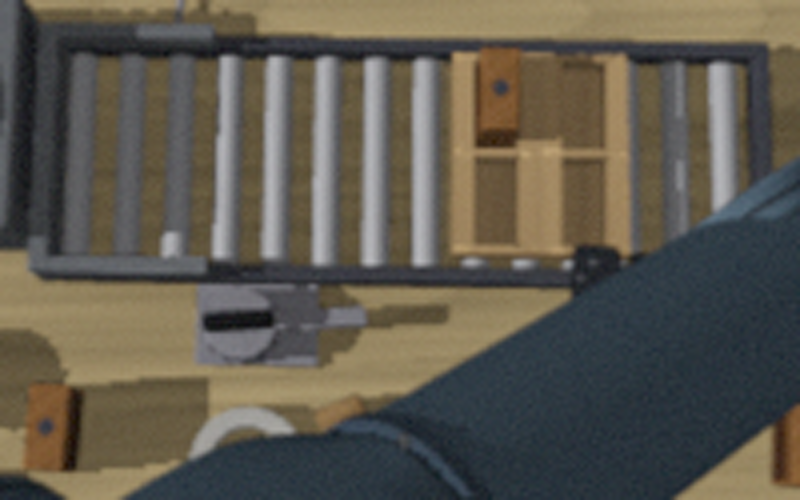

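View pics/s8.png

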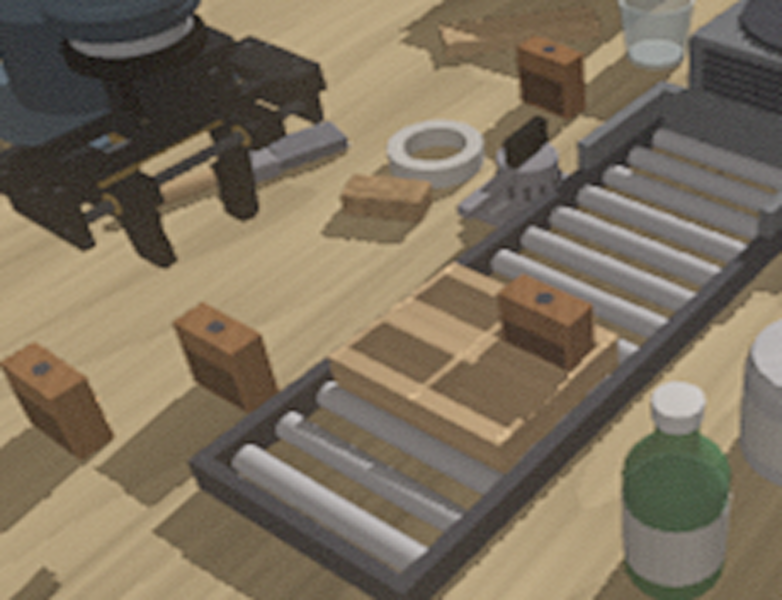

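```bash
python3 -m pendant '[[-0.14,-5,-4,-20,0,0,1],[-0.14,-2,-1,-50,0,0,0],[-0.14,0,0,-40,0,0,0],[-0.14,0,0,-17,0,0,0],[-0.14,0,0,0,0,0,0],[-0.14,0,0,0,0,0,0]]' 25; python3 - <<'E'
from h import *
st()
print(ray('top',((501.5)/4-.5+180,88.5/4-.5+145),.098))
im=snap('scene','s9');cv2.imwrite('pics/s9.png',cv2.resize(im[130:330,80:310,::-1],None,fx=3.4,fy=3,interpolation=cv2.INTER_CUBIC))
E
```

```text
clock: 11.65
position: [0.4455, -0.232, 0.0584]
tcp_rot: [-1.183, 1.249, -1.25]
ft_force: [0.0, 0.2, 0.0]
grip_width: 0.0502
t 11.65 pos [ 445.5 -232.    58.4] jawx heading deg -93.15 yaxis [ 0. -0. -1.] F [0.  0.2 0. ] w 50.2 q7 -0.39
[ 0.62878583 -0.11431916  0.098     ]
```

View pics/s9.png

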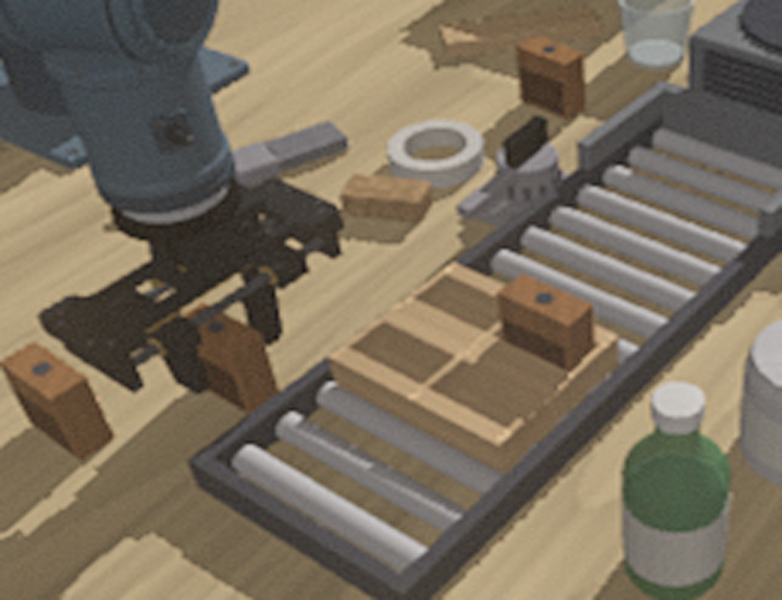

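```bash
python3 -m pendant '[[-0.14,-2,0,0,0,0,0],[0.8,0,0,0,0,0,0],[0.8,0,0,0,0,0,0],[0.8,0,0,0,0,0,0],[0.8,0,0,0,0,0,0],[0.8,0,0,0,0,0,0],[0.8,0,0,30,0,0,0],[0.8,0,0,40,0,0,0],[0.8,20,5,10,0,0,1],[0.8,40,12,0,0,0,0],[0.8,40,12,0,0,0,0],[0.8,40,12,0,0,0,0],[0.8,35,12,0,0,0,0],[0.8,9,2,0,0,0,0],[0.8,0,0,0,0,0,0],[0.8,0,0,0,0,0,0]]' 25; python3 - <<'E'
from h import *
st()
im=snap('scene','s10');cv2.imwrite('pics/s10.png',cv2.resize(im[130:330,80:310,::-1],None,fx=3.4,fy=3,interpolation=cv2.INTER_CUBIC))
E
```

```text
clock: 13.3
position: [0.6249, -0.1783, 0.1379]
tcp_rot: [-1.191, 1.24, -1.239]
ft_force: [0.0, -0.1, -0.9]
grip_width: 0.0275
t 13.3 pos [ 624.9 -178.3  137.9] jawx heading deg -92.34 yaxis [-0.002 -0.    -1.   ] F [ 0.  -0.1 -0.9] w 27.5 q7 -0.79
```

View pics/s10.png

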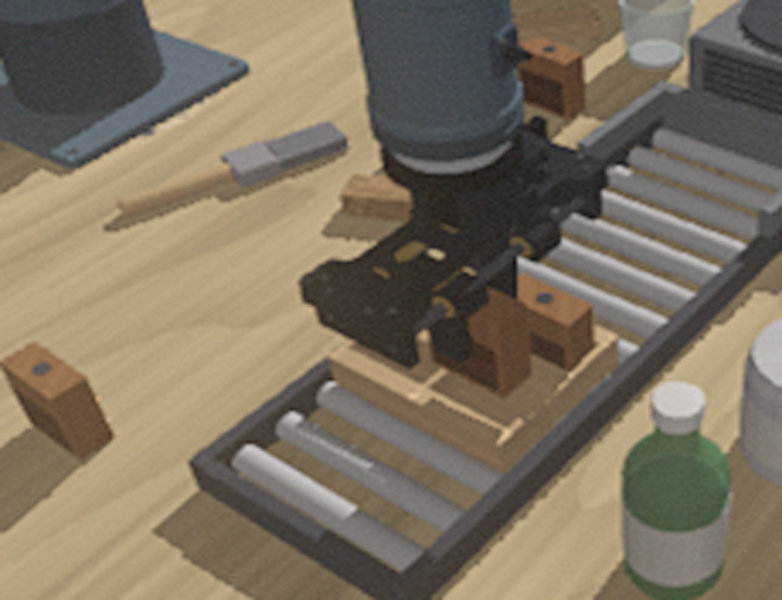

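```bash
python3 -m pendant '[[0.8,1,0,-15,0,0,0],[0.8,0,0,-12,0,0,0],[0.8,0,0,-8,0,0,0],[0.8,0,0,-8,0,0,0],[0.8,0,0,-4,0,0,0],[0.8,0,0,-3,0,0,0],[0.8,0,0,0,0,0,0],[0.8,0,0,0,0,0,0]]' 25; python3 - <<'E'
from h import *
st()
im=snap('scene','s11');cv2.imwrite('pics/s11.png',cv2.resize(im[170:270,190:310,::-1],None,fx=6.6,fy=6,interpolation=cv2.INTER_CUBIC))
E
```

```text
clock: 14.15
position: [0.6273, -0.1774, 0.0883]
tcp_rot: [-1.191, 1.238, -1.238]
ft_force: [-2.4, 0.1, -1.7]
grip_width: 0.0277
t 14.15 pos [ 627.3 -177.4   88.3] jawx heading deg -92.25 yaxis [-0.001  0.    -1.   ] F [-2.4  0.1 -1.7] w 27.7 q7 -0.76
```

View pics/s11.png

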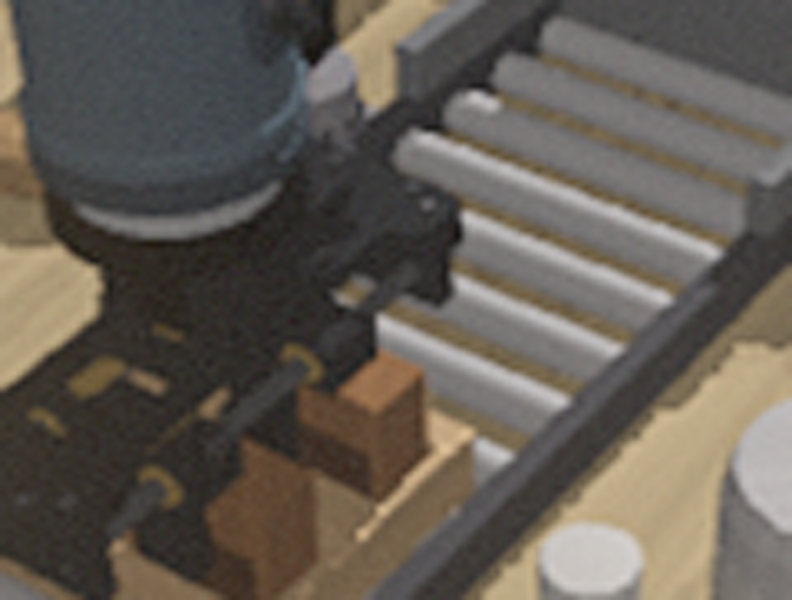

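```bash
python3 -m pendant '[[0.8,-1,0,-2.5,0,0,0],[0.8,0,0,0,0,0,0],[0.09,0,0,0,0,0,0],[0.09,0,0,0,0,0,0],[0.09,0,0,30,0,0,0],[0.09,0,0,40,0,0,0],[0.09,0,0,30,0,0,0],[0.09,-40,-20,0,0,0,-1],[-0.14,-40,-20,0,0,0,0],[-0.14,-40,-25,0,0,0,0],[-0.14,-40,-25,0,0,0,0],[-0.14,-40,-25,0,0,0,0],[-0.14,-30,-20,0,0,0,0],[-0.14,-12,-8,0,0,0,0],[-0.14,0,0,0,0,0,0],[-0.14,0,0,0,0,0,0]]' 25; python3 - <<'E'
from h import *
st()
im=snap('top','t12');cv2.imwrite('pics/t12.png',cv2.resize(im[145:270,230:430,::-1],None,fx=4,fy=4,interpolation=cv2.INTER_CUBIC))
im=snap('scene','s12');cv2.imwrite('pics/s12.png',cv2.resize(im[130:330,80:310,::-1],None,fx=3.4,fy=3,interpolation=cv2.INTER_CUBIC))
E
```

```text
clock: 15.8
position: [0.3863, -0.3196, 0.1857]
tcp_rot: [-1.182, 1.249, -1.25]
ft_force: [-0.1, -0.5, -0.2]
grip_width: 0.0503
t 15.8 pos [ 386.3 -319.6  185.7] jawx heading deg -93.15 yaxis [ 0.001  0.    -1.   ] F [-0.1 -0.5 -0.2] w 50.3 q7 -0.38
```

View pics/t12.png

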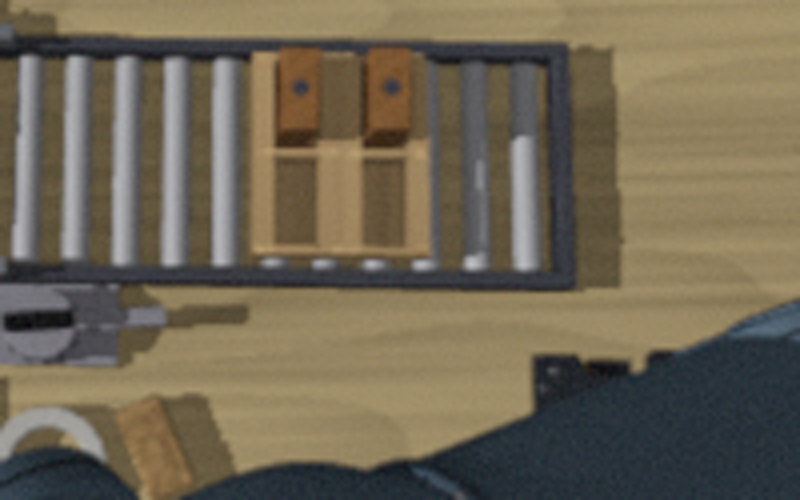

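View pics/s12.png

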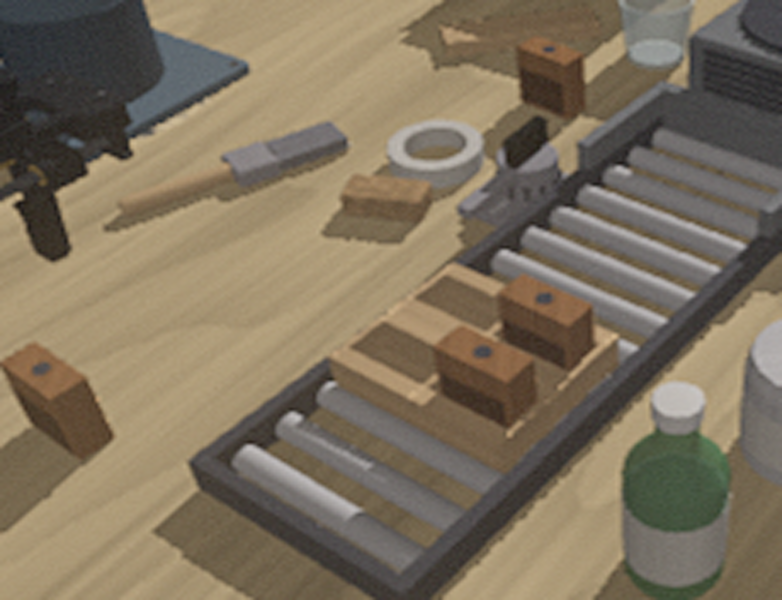

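```bash
python3 -m pendant '[[-0.14,-4,-3,-30,0,0,0],[-0.14,-2,0,-45,0,0,0],[-0.14,0,0,-35,0,0,0],[-0.14,0,0,-17,0,0,0],[-0.14,0,0,0,0,0,0],[-0.14,0,0,0,0,0,0]]' 25; python3 - <<'E'
from h import *
st()
im=snap('scene','s13');cv2.imwrite('pics/s13.png',cv2.resize(im[180:330,60:230,::-1],None,fx=4,fy=4,interpolation=cv2.INTER_CUBIC))
E
```

```text
clock: 16.5
position: [0.3795, -0.3231, 0.0589]
tcp_rot: [-1.183, 1.25, -1.25]
ft_force: [-0.4, -0.3, 0.2]
grip_width: 0.0502
t 16.5 pos [ 379.5 -323.1   58.9] jawx heading deg -93.15 yaxis [-0. -0. -1.] F [-0.4 -0.3  0.2] w 50.2 q7 -0.18
```

View pics/s13.png

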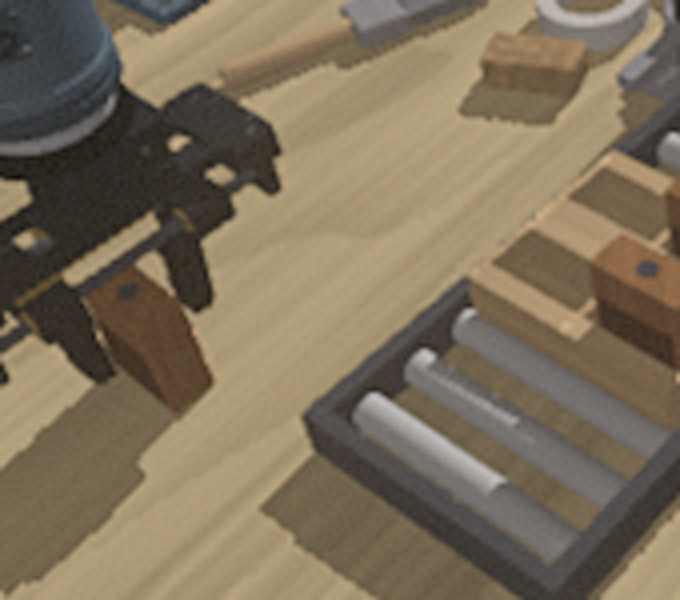

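```bash
python3 -m pendant '[[0.8,0,0,0,0,0,0],[0.8,0,0,0,0,0,0],[0.8,0,0,0,0,0,0],[0.8,0,0,0,0,0,0],[0.8,0,0,0,0,0,0],[0.8,0,0,30,0,0,0],[0.8,0,0,40,0,0,0],[0.8,15,15,10,0,0,1],[0.8,32,27,0,0,0,0],[0.8,32,27,0,0,0,0],[0.8,32,27,0,0,0,0],[0.8,32,27,0,0,0,0],[0.8,32,25,0,0,0,0],[0.8,0,0,0,0,0,0],[0.8,0,0,0,0,0,0]]' 25; python3 - <<'E'
from h import *
st()
im=snap('scene','s14');cv2.imwrite('pics/s14.png',cv2.resize(im[130:330,80:310,::-1],None,fx=3.4,fy=3,interpolation=cv2.INTER_CUBIC))
E
```

```text
clock: 18.05
position: [0.5536, -0.1747, 0.1384]
tcp_rot: [-1.192, 1.237, -1.236]
ft_force: [-0.6, -0.6, -1.8]
grip_width: 0.028
t 18.05 pos [ 553.6 -174.7  138.4] jawx heading deg -92.12 yaxis [-0.001 -0.    -1.   ] F [-0.6 -0.6 -1.8] w 28.0 q7 -0.71
```

View pics/s14.png

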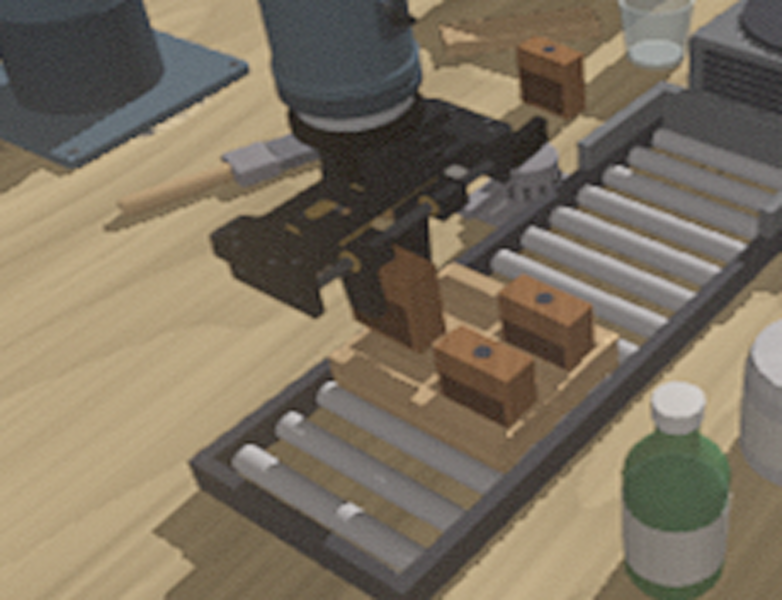

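```bash
python3 -m pendant '[[0.8,1,-1,-15,0,0,0],[0.8,0,0,-8,0,0,0],[0.8,0,0,-8,0,0,0],[0.8,0,0,-8,0,0,0],[0.8,0,0,-5,0,0,0],[0.8,0,0,-3,0,0,0],[0.8,0,0,-3,0,0,0],[0.8,0,0,0,0,0,0],[0.8,0,0,0,0,0,0]]' 25; python3 - <<'E'
from h import *
st()
im=snap('scene','s15');cv2.imwrite('pics/s15.png',cv2.resize(im[170:270,150:270,::-1],None,fx=6.6,fy=6,interpolation=cv2.INTER_CUBIC))
E
```

```text
clock: 19.0
position: [0.5547, -0.1764, 0.0889]
tcp_rot: [-1.19, 1.238, -1.238]
ft_force: [1.1, 1.1, -1.5]
grip_width: 0.0278
t 19.0 pos [ 554.7 -176.4   88.9] jawx heading deg -92.24 yaxis [ 0. -0. -1.] F [ 1.1  1.1 -1.5] w 27.8 q7 -0.66
```

View pics/s15.png

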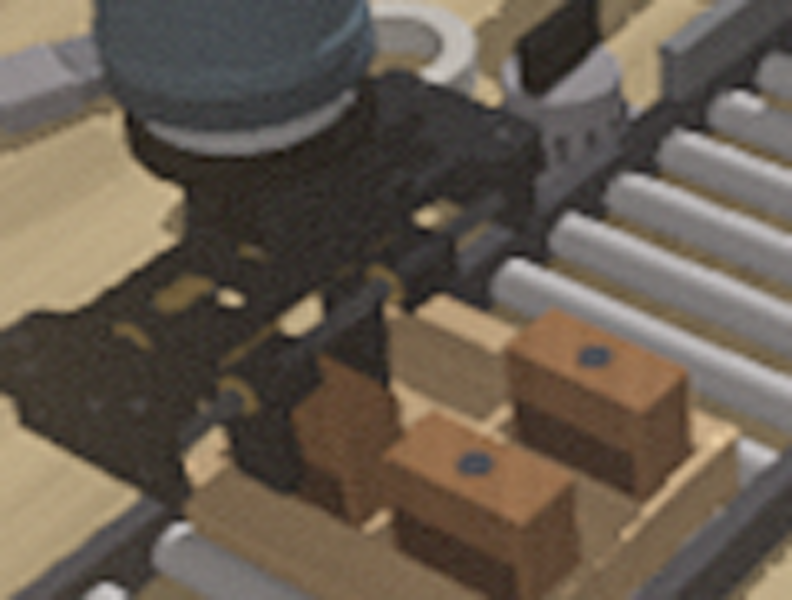

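```bash
python3 -m pendant '[[0.8,0,0,-2.5,0,0,0],[0.8,0,0,0,0,0,0],[0.09,0,0,0,0,0,0],[0.09,0,0,0,0,0,0],[0.09,0,0,30,0,0,0],[0.09,0,0,40,0,0,0],[0.09,0,0,30,0,0,0],[0.09,-16,38,0,0,0,0],[0.09,-16,38,0,0,0,0],[0.09,-16,40,0,0,0,0],[0.09,-16,40,0,0,0,0],[0.09,-16,40,0,0,0,0],[-0.14,-16,40,0,0,0,0],[-0.14,-16,40,0,0,0,0],[-0.14,-16,40,0,0,0,0],[-0.14,-16,40,0,0,0,-1],[-0.14,-9,29,0,0,0,-1],[-0.14,0,0,0,0,0,0],[-0.14,0,0,0,0,0,0]]' 25; python3 - <<'E'
from h import *
st()
im=snap('top','t16');cv2.imwrite('pics/t16.png',cv2.resize(im[145:270,180:380,::-1],None,fx=4,fy=4,interpolation=cv2.INTER_CUBIC))
im=snap('scene','s16');cv2.imwrite('pics/s16.png',cv2.resize(im[100:300,120:350,::-1],None,fx=3.4,fy=3,interpolation=cv2.INTER_CUBIC))
E
```

```text
clock: 20.95
position: [0.4015, 0.2089, 0.1862]
tcp_rot: [-1.174, 1.262, -1.263]
ft_force: [-0.2, -0.8, 0.5]
grip_width: 0.0503
t 20.95 pos [401.5 208.9 186.2] jawx heading deg -94.13 yaxis [ 0. -0. -1.] F [-0.2 -0.8  0.5] w 50.3 q7 -1.48
```

View pics/t16.png

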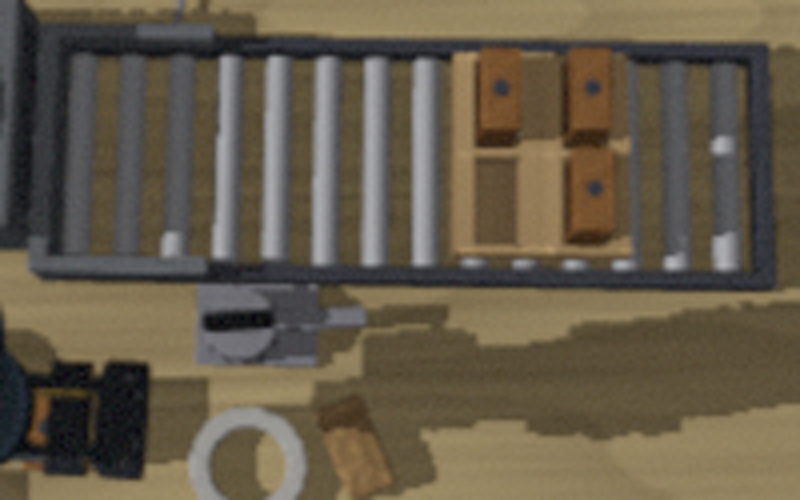

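View pics/s16.png

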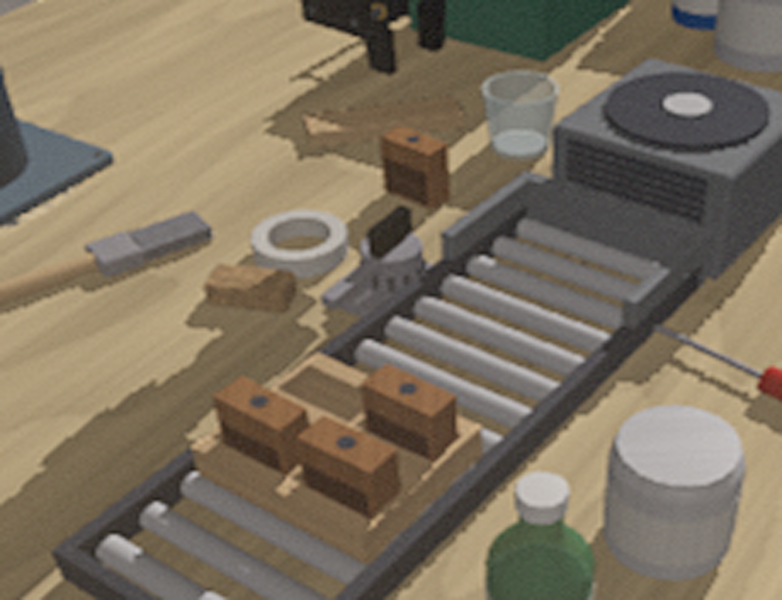

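```bash
python3 -m pendant '[[-0.14,1,0,-30,0,0,0],[-0.14,0,0,-45,0,0,0],[-0.14,0,0,-35,0,0,0],[-0.14,0,0,-17,0,0,0],[-0.14,0,0,0,0,0,0],[-0.14,0,0,0,0,0,0]]' 25; python3 - <<'E'
from h import *
st()
im=snap('scene','s17');cv2.imwrite('pics/s17.png',cv2.resize(im[100:240,180:320,::-1],None,fx=4,fy=4,interpolation=cv2.INTER_CUBIC))
E
```

```text
clock: 21.65
position: [0.4033, 0.2076, 0.0598]
tcp_rot: [-1.172, 1.265, -1.266]
ft_force: [-0.3, -0.6, 0.5]
grip_width: 0.0502
t 21.65 pos [403.3 207.6  59.8] jawx heading deg -94.37 yaxis [ 0. -0. -1.] F [-0.3 -0.6  0.5] w 50.2 q7 -1.26
```

View pics/s17.png

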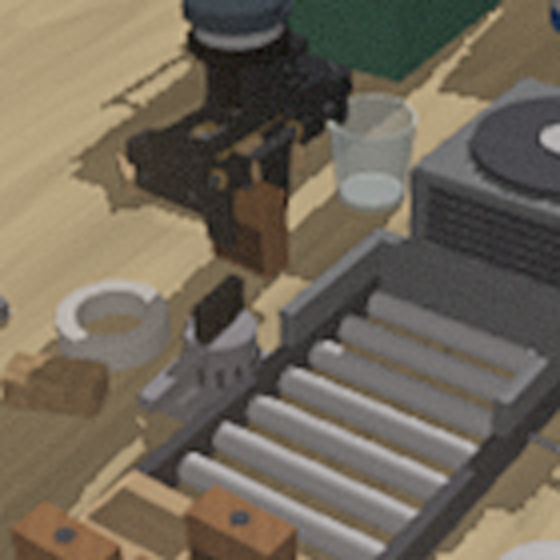

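```bash
python3 -m pendant '[[0.8,0,0,0,0,0,0],[0.8,0,0,0,0,0,0],[0.8,0,0,0,0,0,0],[0.8,0,0,0,0,0,0],[0.8,0,0,0,0,0,0],[0.8,0,0,30,0,0,0],[0.8,0,0,40,0,0,0],[0.8,0,0,40,0,0,0],[0.8,15,-30,0,0,0,1],[0.8,18,-36,0,0,0,1],[0.8,18,-36,0,0,0,0],[0.8,18,-36,0,0,0,0],[0.8,18,-36,0,0,0,0],[0.8,18,-36,0,0,0,0],[0.8,18,-36,0,0,0,0],[0.8,18,-36,0,0,0,0],[0.8,13,-36,-20,0,0,0],[0.8,0,0,-10,0,0,0],[0.8,0,0,0,0,0,0],[0.8,0,0,0,0,0,0]]' 25; python3 - <<'E'
from h import *
st()
im=snap('scene','s18');cv2.imwrite('pics/s18.png',cv2.resize(im[130:330,80:310,::-1],None,fx=3.4,fy=3,interpolation=cv2.INTER_CUBIC))
E
```

```text
clock: 23.7
position: [0.5561, -0.1079, 0.1389]
tcp_rot: [-1.191, 1.239, -1.236]
ft_force: [0.3, 0.4, -1.1]
grip_width: 0.0277
t 23.7 pos [ 556.1 -107.9  138.9] jawx heading deg -92.17 yaxis [-0.001  0.001 -1.   ] F [ 0.3  0.4 -1.1] w 27.7 q7 -0.82
```

View pics/s18.png

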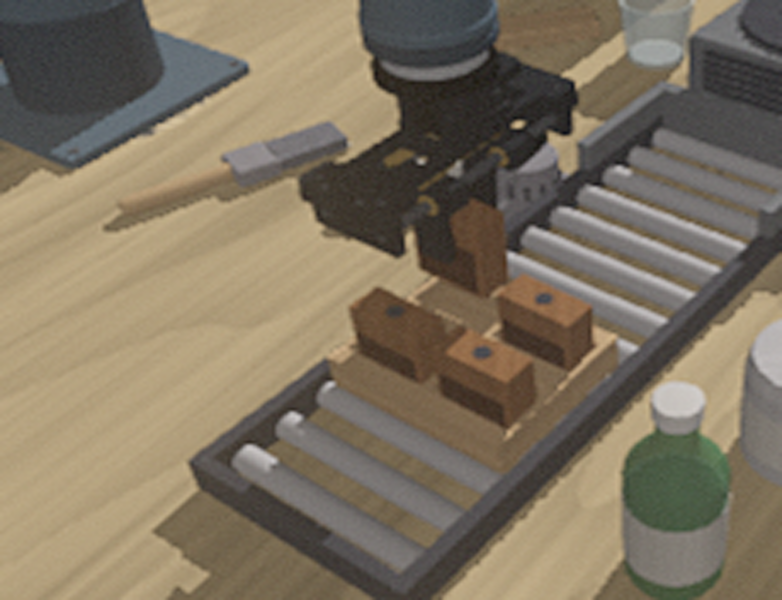

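```bash
python3 -m pendant '[[0.8,1,-4,-10,0,0,0],[0.8,0,0,-8,0,0,0],[0.8,0,0,-5,0,0,0],[0.8,0,0,0,0,0,0],[0.8,0,0,0,0,0,0]]' 25; python3 - <<'E'
from h import *
st()
E
```

```text
clock: 24.25
position: [0.5575, -0.1133, 0.1161]
tcp_rot: [-1.191, 1.238, -1.238]
ft_force: [-0.1, 0.2, -0.7]
grip_width: 0.0278
t 24.25 pos [ 557.5 -113.3  116.1] jawx heading deg -92.23 yaxis [-0. -0. -1.] F [-0.1  0.2 -0.7] w 27.8 q7 -0.79
```

```bash
python3 -m pendant '[[0.8,0,1,-8,0,0,0],[0.8,0,0,-8,0,0,0],[0.8,0,0,-6,0,0,0],[0.8,0,0,-3,0,0,0],[0.8,0,0,-2,0,0,0],[0.8,0,0,0,0,0,0],[0.8,0,0,0,0,0,0]]' 25; python3 - <<'E'
from h import *
st()
im=snap('scene','s19');cv2.imwrite('pics/s19.png',cv2.resize(im[170:270,150:270,::-1],None,fx=6.6,fy=6,interpolation=cv2.INTER_CUBIC))
E
```

```text
clock: 24.95
position: [0.5577, -0.1124, 0.0894]
tcp_rot: [-1.19, 1.238, -1.238]
ft_force: [-0.6, 0.1, -0.7]
grip_width: 0.0275
t 24.95 pos [ 557.7 -112.4   89.4] jawx heading deg -92.24 yaxis [ 0. -0. -1.] F [-0.6  0.1 -0.7] w 27.5 q7 -0.76
```

View pics/s19.png

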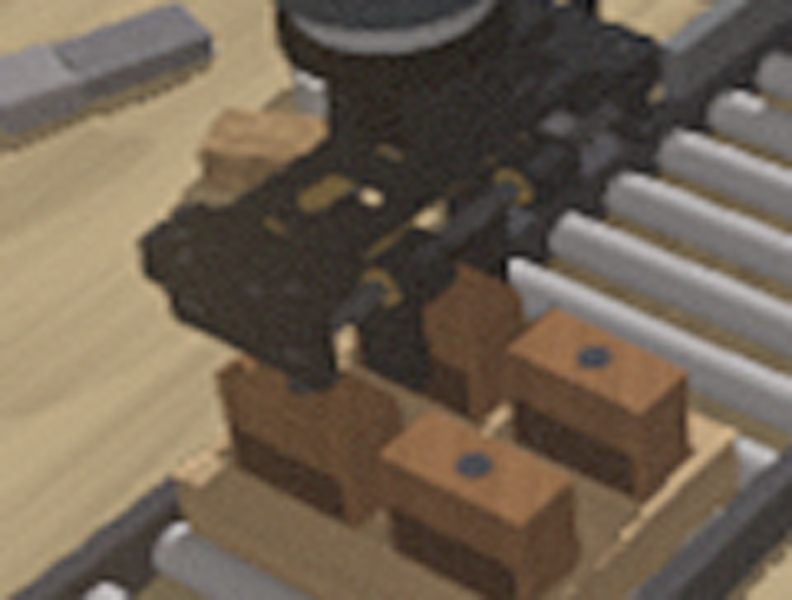

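```bash
python3 -m pendant '[[0.8,0,0,-2,0,0,0],[0.8,0,0,0,0,0,0],[0.09,0,0,0,0,0,0],[0.09,0,0,0,0,0,0],[0.09,0,0,30,0,0,0],[0.09,0,0,40,0,0,0],[0.09,0,0,30,0,0,0],[0.09,3,-12,0,0,0,8.2],[0.09,3,-12,0,0,0,8.2],[0.09,3,-12,0,0,0,8.2],[0.09,3,-12,0,0,0,8.2],[0.09,3,-12,0,0,0,8.2],[0.09,3,-12,0,0,0,8.2],[0.09,3,-12,0,0,0,8.2],[0.09,3,-12,0,0,0,8.2],[0.09,3,-12,0,0,0,8.2],[0.09,3,-12,0,0,0,8.2],[0.09,0,-8,0,0,0,8.2],[0.09,0,0,0,0,0,0]]' 25; python3 - <<'E'
from h import *
st()
im=snap('top','t20');cv2.imwrite('pics/t20.png',cv2.resize(im[145:270,180:380,::-1],None,fx=4,fy=4,interpolation=cv2.INTER_CUBIC))
im=snap('scene','s20');cv2.imwrite('pics/s20.png',cv2.resize(im[130:330,80:310,::-1],None,fx=3.4,fy=3,interpolation=cv2.INTER_CUBIC))
E
```

```text
clock: 26.9
position: [0.587, -0.242, 0.1874]
tcp_rot: [-1.571, 0.029, -0.029]
ft_force: [0.3, 0.2, -0.0]
grip_width: 0.0403
t 26.9 pos [ 587.  -242.   187.4] jawx heading deg -2.1 yaxis [ 0.    -0.001 -1.   ] F [ 0.3  0.2 -0. ] w 40.3 q7 0.62
```

View pics/t20.png

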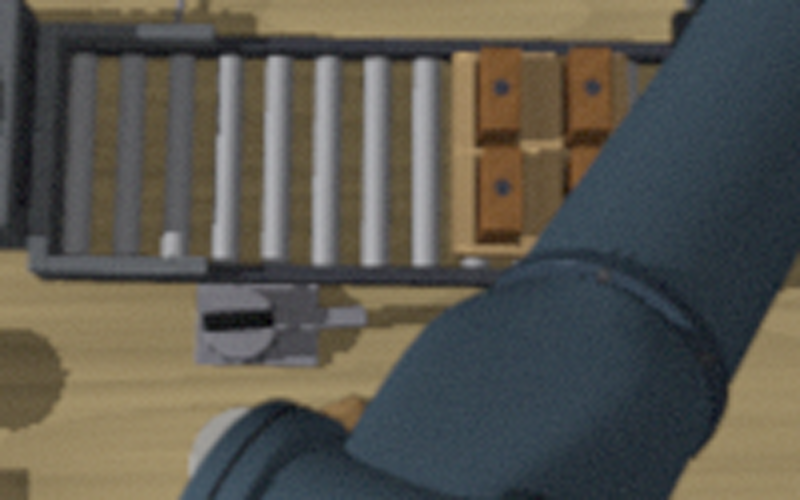

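View pics/s20.png

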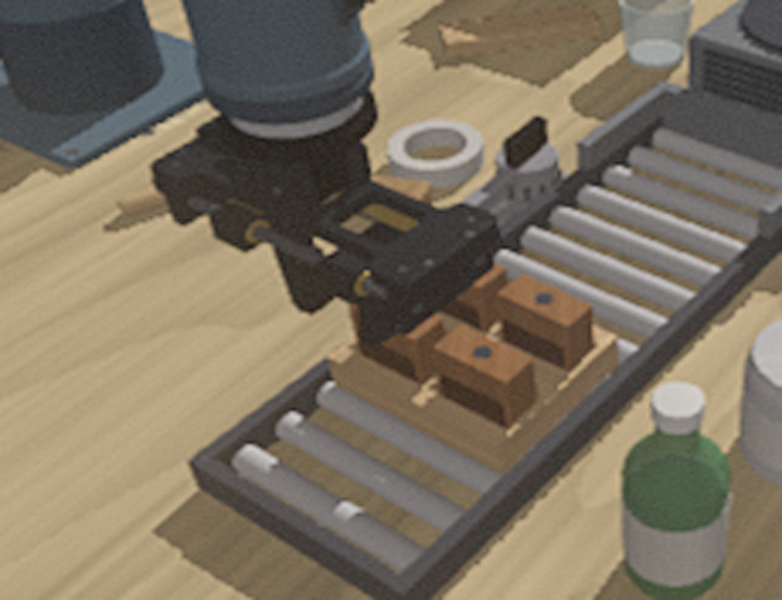

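```bash
python3 -m pendant '[[-0.8,2,0,-40,0,0,0],[-0.8,0,0,-40,0,0,0],[-0.8,0,0,-30,0,0,0],[-0.8,0,0,-12,0,0,0],[-0.8,0,0,0,0,0,0],[-0.8,0,0,0,0,0,0]]' 25; python3 - <<'E'
from h import *
st()
im=snap('scene','s21');cv2.imwrite('pics/s21.png',cv2.resize(im[130:330,80:310,::-1],None,fx=3.4,fy=3,interpolation=cv2.INTER_CUBIC))
E
```

```text
clock: 27.6
position: [0.5904, -0.2405, 0.0665]
tcp_rot: [-1.571, 0.027, -0.03]
ft_force: [0.1, 0.3, -0.2]
grip_width: 0.0793
t 27.6 pos [ 590.4 -240.5   66.5] jawx heading deg -2.08 yaxis [ 0.001 -0.001 -1.   ] F [ 0.1  0.3 -0.2] w 79.3 q7 0.68
```

View pics/s21.png

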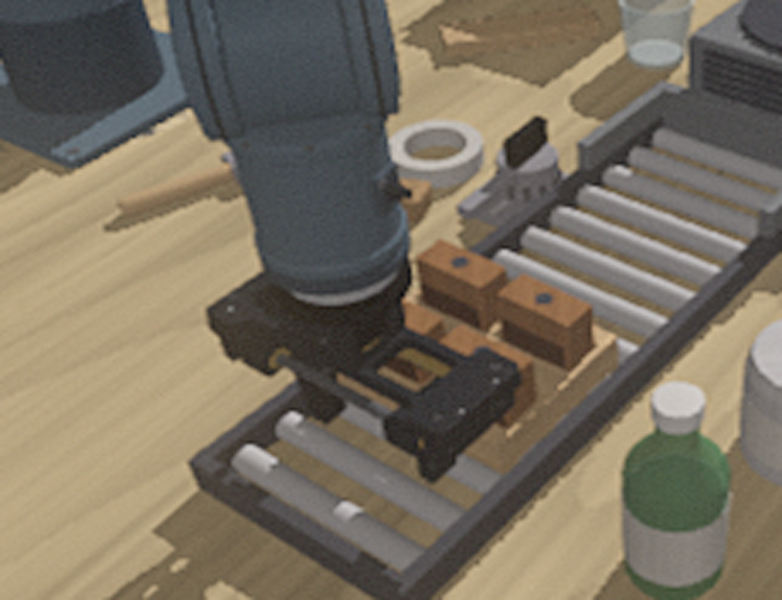

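```bash
python3 -m pendant '[[-0.8,0,5,0,0,0,0],[-0.8,0,5,0,0,0,0],[-0.8,0,5,0,0,0,0],[-0.8,0,5,0,0,0,0],[-0.8,0,5,0,0,0,0],[-0.8,0,6,0,0,0,0],[-0.8,0.5,8,0,0,0,0],[-0.8,0.5,8,0,0,0,0],[-0.8,0.5,8,0,0,0,0],[-0.8,0,8,0,0,0,0],[-0.8,0.5,8,0,0,0,0],[-0.8,0.5,8,0,0,0,0],[-0.8,0,8,0,0,0,0],[-0.8,0.5,8,0,0,0,0],[-0.8,0.5,8,0,0,0,0],[-0.8,0,8,0,0,0,0]]' 25; python3 - <<'E'
from h import *
st()
im=snap('scene','s22');cv2.imwrite('pics/s22.png',cv2.resize(im[130:330,100:330,::-1],None,fx=3.4,fy=3,interpolation=cv2.INTER_CUBIC))
E
```

```text
clock: 29.25
position: [0.5932, -0.1286, 0.0652]
tcp_rot: [-1.571, 0.028, -0.028]
ft_force: [1.0, -1.0, -0.8]
grip_width: 0.0792
t 29.25 pos [ 593.2 -128.6   65.2] jawx heading deg -2.04 yaxis [ 0.  0. -1.] F [ 1.  -1.  -0.8] w 79.2 q7 0.54
```

View pics/s22.png

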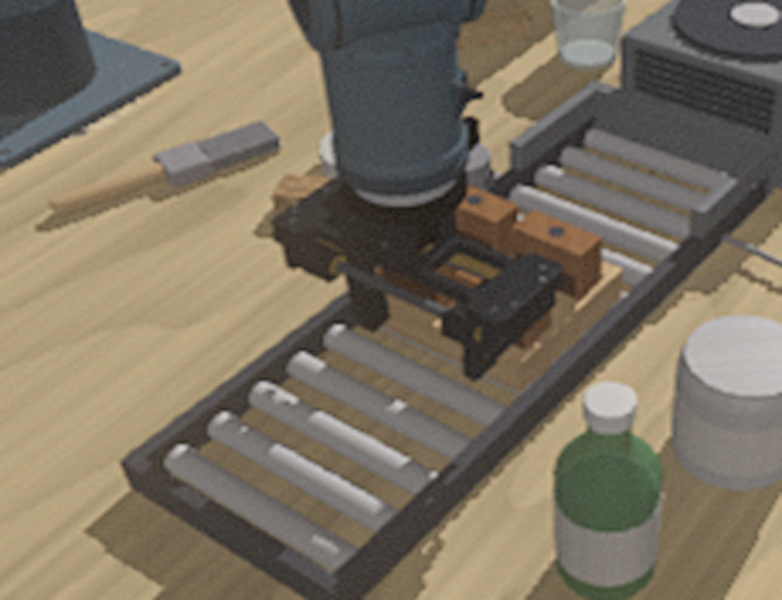

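```bash
python3 -m pendant '[[-0.8,0.5,8,0,0,0,0],[-0.8,0,8,0,0,0,0],[-0.8,0.5,8,0,0,0,0],[-0.8,0,8,0,0,0,0],[-0.8,0.5,8,0,0,0,0],[-0.8,0,8,0,0,0,0],[-0.8,0.5,8,0,0,0,0],[-0.8,0,8,0,0,0,0],[-0.8,0.5,8,0,0,0,0],[-0.8,0.5,8,0,0,0,0],[-0.8,0.5,8,0,0,0,0],[-0.8,0,8,0,0,0,0],[-0.8,0.5,8,0,0,0,0],[-0.8,0,8,0,0,0,0],[-0.8,0.5,8,0,0,0,0],[-0.8,0,8,0,0,0,0],[-0.8,0.5,6,0,0,0,0],[-0.8,0,4,0,0,0,0]]' 25; python3 - <<'E'
from h import *
st()
im=snap('scene','s23');cv2.imwrite('pics/s23.png',cv2.resize(im[90:290,150:380,::-1],None,fx=3.4,fy=3,interpolation=cv2.INTER_CUBIC))
E
```

```text
clock: 31.1
position: [0.5981, 0.0098, 0.0652]
tcp_rot: [-1.57, 0.027, -0.027]
ft_force: [1.8, -1.3, -0.1]
grip_width: 0.0793
t 31.1 pos [598.1   9.8  65.2] jawx heading deg -1.99 yaxis [-0.  0. -1.] F [ 1.8 -1.3 -0.1] w 79.3 q7 0.32
```

View pics/s23.png

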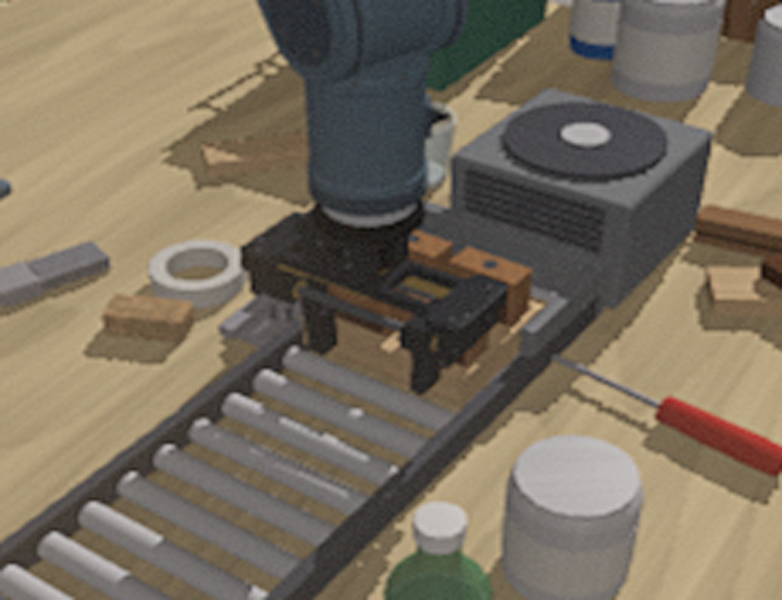

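```bash
python3 -m pendant '[[-0.8,0.5,5,0,0,0,0],[-0.8,0,5,0,0,0,0],[-0.8,0,5,0,0,0,0],[-0.8,0.5,5,0,0,0,0],[-0.8,0,5,0,0,0,0],[-0.8,0,5,0,0,0,0],[-0.8,0.5,5,0,0,0,0],[-0.8,0,5,0,0,0,0],[-0.8,0,4,0,0,0,0],[-0.8,0,3,0,0,0,0],[-0.8,0,3,0,0,0,0],[-0.8,0,3,0,0,0,0],[-0.8,0,2,0,0,0,0],[-0.8,0,0,0,0,0,0],[-0.8,0,0,0,0,0,0]]' 25; python3 - <<'E'
from h import *
st()
im=snap('scene','s24');cv2.imwrite('pics/s24.png',cv2.resize(im[90:290,150:380,::-1],None,fx=3.4,fy=3,interpolation=cv2.INTER_CUBIC))
E
```

```text
clock: 32.65
position: [0.5993, 0.0639, 0.0651]
tcp_rot: [-1.57, 0.028, -0.027]
ft_force: [0.3, 0.2, -0.8]
grip_width: 0.0797
t 32.65 pos [599.3  63.9  65.1] jawx heading deg -2.02 yaxis [-0.001  0.    -1.   ] F [ 0.3  0.2 -0.8] w 79.7 q7 0.23
```

View pics/s24.png

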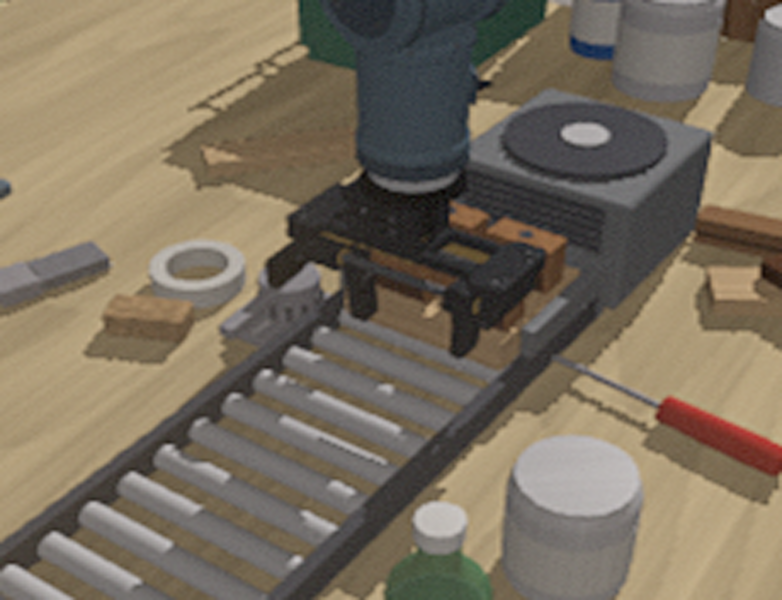

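```bash
python3 -m pendant '[[-0.8,0,2,0,0,0,0],[-0.8,0,2,0,0,0,0],[-0.8,0,2,0,0,0,0],[-0.8,0,0,0,0,0,0],[-0.8,0,0,0,0,0,0]]' 25;python3 -m pendant '[[-0.8,0,1,0,0,0,0],[-0.8,0,1,0,0,0,0],[-0.8,0,0,0,0,0,0],[-0.8,0,0,0,0,0,0]]' 25
```

```text
clock: 33.2
position: [0.5996, 0.0689, 0.0653]
tcp_rot: [-1.572, 0.029, -0.029]
ft_force: [0.8, -3.4, 0.4]
grip_width: 0.079
clock: 33.6
position: [0.5995, 0.069, 0.0652]
tcp_rot: [-1.573, 0.03, -0.03]
ft_force: [0.5, -8.3, 0.1]
grip_width: 0.0792
```

```bash
python3 -m pendant '[[-0.8,0,-5,0,0,0,0],[-0.8,0,-10,0,0,0,0],[-0.8,0,-10,0,0,0,0],[-0.8,0,-5,30,0,0,0],[-0.8,0,0,45,0,0,0],[0.18,0,0,45,0,0,0],[0.18,-25,10,0,0,0,2],[0.18,-35,15,0,0,0,3],[0.18,-35,15,0,0,0,0],[0.18,-32,18,0,0,0,0],[0.18,0,0,0,0,0,0],[0.18,0,0,0,0,0,0]]' 40; python3 - <<'E'
from h import *
st()
im=snap('scene','s25');cv2.imwrite('pics/s25.png',cv2.resize(im[90:290,150:380,::-1],None,fx=3.4,fy=3,interpolation=cv2.INTER_CUBIC))
im=snap('top','t25');cv2.imwrite('pics/t25.png',cv2.resize(im[145:270,120:320,::-1],None,fx=4,fy=4,interpolation=cv2.INTER_CUBIC))
E
```

```text
clock: 34.8
position: [0.4727, 0.0999, 0.1856]
tcp_rot: [-1.57, -0.042, 0.041]
ft_force: [1.3, -0.2, 0.3]
grip_width: 0.0365
t 34.8 pos [472.7  99.9 185.6] jawx heading deg 3.03 yaxis [ 0.001  0.001 -1.   ] F [ 1.3 -0.2  0.3] w 36.5 q7 0.1
```

View pics/s25.png

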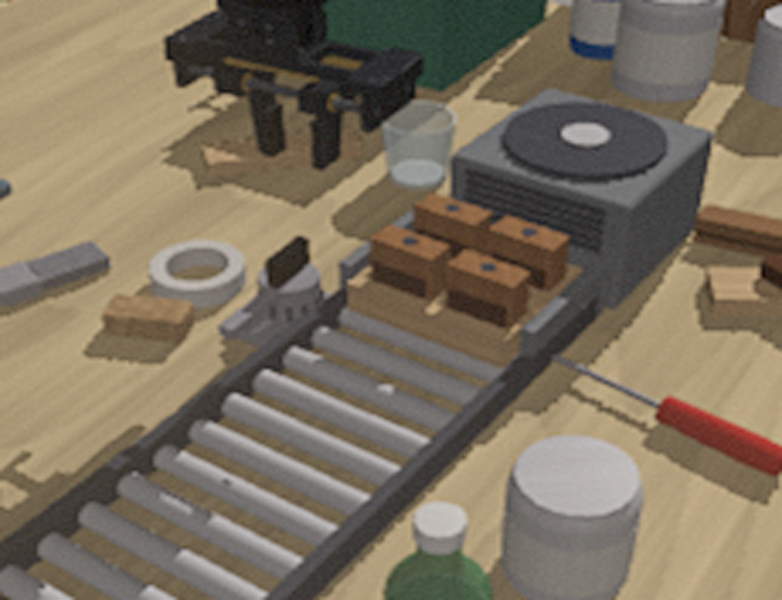

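View pics/t25.png

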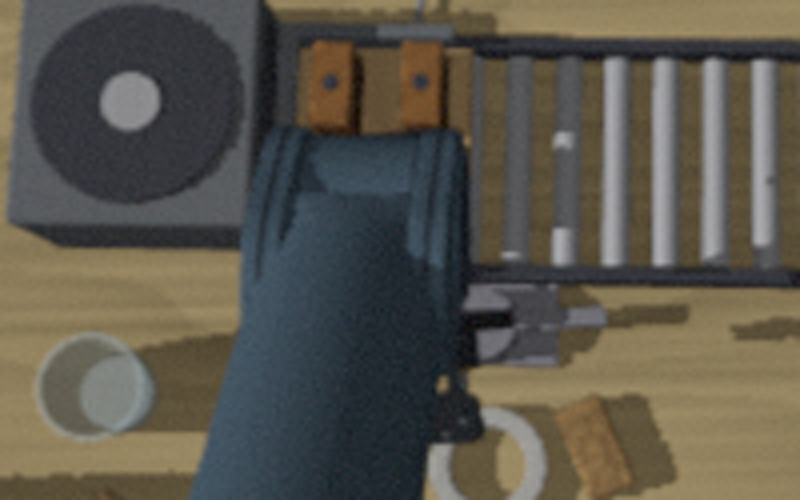

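```bash
python3 -m pendant '[[0.18,0,-20,0,0,0,0],[0.18,0,-7,0,0,0,0],[0.18,0,0,-40,0,0,0],[0.18,0,0,-30,0,0,0],[0.18,0,0,-10,0,0,0],[0.18,0,0,0,0,0,0],[0.18,0,0,0,0,0,0]]' 40; python3 - <<'E'
from h import *
st()
im=snap('scene','s26');cv2.imwrite('pics/s26.png',cv2.resize(im[130:230,180:280,::-1],None,fx=6,fy=6,interpolation=cv2.INTER_CUBIC))
E
```

```text
clock: 35.6
position: [0.4735, 0.0724, 0.106]
tcp_rot: [-1.57, -0.041, 0.039]
ft_force: [-0.0, 0.7, 0.6]
grip_width: 0.0359
t 35.6 pos [473.5  72.4 106. ] jawx heading deg 2.92 yaxis [ 0.001  0.    -1.   ] F [-0.   0.7  0.6] w 35.9 q7 0.26
```

View pics/s26.png

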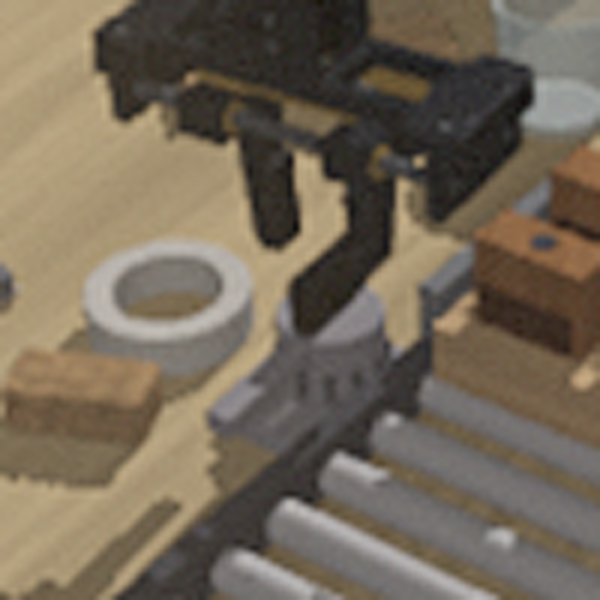

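```bash
python3 -m pendant '[[0.18,0,1,-20,0,0,0],[0.18,0,0,-10,0,0,0],[0.18,0,0,0,0,0,0],[0.8,0,0,0,0,0,0],[1,0,0,0,0,0,0],[1,0,0,0,0,0,0],[1,0,0,0,0,0,0],[1,0,0,0,0,0,0],[1,0,0,0,0,0,0]]' 40; python3 -c "
from h import *
st()"
```

```text
clock: 36.55
position: [0.4734, 0.0738, 0.0757]
tcp_rot: [-1.57, -0.042, 0.039]
ft_force: [1.3, 0.0, 5.7]
grip_width: 0.0116
t 36.55 pos [473.4  73.8  75.7] jawx heading deg 2.95 yaxis [ 0.002  0.    -1.   ] F [1.3 0.  5.7] w 11.6 q7 0.3
```

```bash
python3 -m pendant '[[1,0,0,0,0,0,6],[1,0,0,0,0,0,7],[1,0,0,0,0,0,7],[1,0,0,0,0,0,7],[1,0,0,0,0,0,7],[1,0,0,0,0,0,7],[1,0,0,0,0,0,7],[1,0,0,0,0,0,7],[1,0,0,0,0,0,7],[1,0,0,0,0,0,7],[1,0,0,0,0,0,6],[1,0,0,0,0,0,3],[1,0,0,0,0,0,0],[1,0,0,0,0,0,0]]' 40; python3 - <<'E'
from h import *
st()
im=snap('scene','s27');cv2.imwrite('pics/s27.png',cv2.resize(im[130:230,180:280,::-1],None,fx=6,fy=6,interpolation=cv2.INTER_CUBIC))
E
```

```text
clock: 37.95
position: [0.4732, 0.0737, 0.0758]
tcp_rot: [-1.28, -1.093, 1.091]
ft_force: [0.8, 0.4, 6.2]
grip_width: 0.0115
t 37.95 pos [473.2  73.7  75.8] jawx heading deg 80.96 yaxis [ 0.001  0.    -1.   ] F [0.8 0.4 6.2] w 11.5 q7 1.28
```

View pics/s27.png

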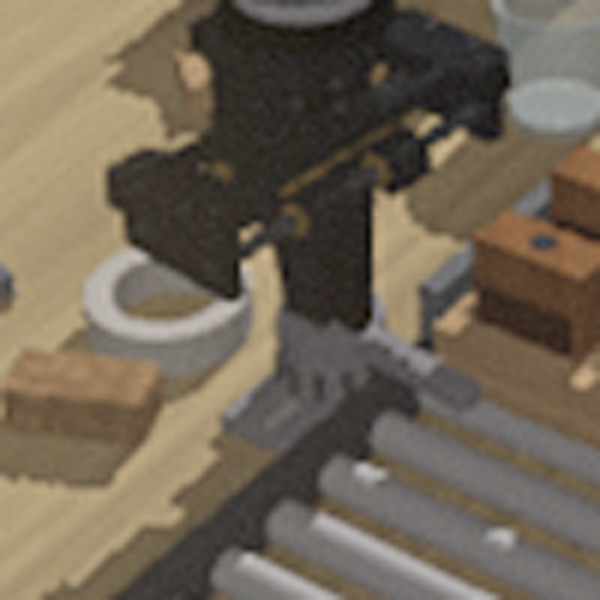

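```bash
python3 -m pendant '[[1,0,0,0,0,0,2],[1,0,0,0,0,0,0],[1,0,0,0,0,0,0]]' 40; python3 -c "
from h import *
st();print(r.read_state()['torque'])"; python3 -m pendant '[[0.18,0,0,0,0,0,0],[0.18,0,0,0,0,0,0],[0.18,0,0,20,0,0,0],[0.18,0,0,45,0,0,0],[0.18,0,0,45,0,0,0],[0.18,-20,20,30,0,0,0],[0.18,-20,45,0,0,0,0],[0.18,-20,45,0,0,0,0],[0.18,-10,45,0,0,0,0],[0.18,0,45,0,0,0,0],[0.18,0,0,0,0,0,0],[0.18,0,0,0,0,0,0]]'; python3 - <<'E'
from h import *
st()
im=snap('scene','s28');cv2.imwrite('pics/s28.png',cv2.resize(im[90:290,150:380,::-1],None,fx=3.4,fy=3,interpolation=cv2.INTER_CUBIC))
im=snap('top','t28');cv2.imwrite('pics/t28.png',cv2.resize(im[145:270,120:320,::-1],None,fx=4,fy=4,interpolation=cv2.INTER_CUBIC))
E
```

```text
clock: 38.3
position: [0.4732, 0.0737, 0.0758]
tcp_rot: [-1.266, -1.119, 1.117]
ft_force: [-0.2, 0.4, 6.3]
grip_width: 0.0111
t 38.3 pos [473.2  73.7  75.8] jawx heading deg 82.95 yaxis [ 0.001  0.    -1.   ] F [-0.2  0.4  6.3] w 11.1 q7 1.31
[-0.05240059 -0.09589859 -0.15477195]
clock: 39.5
position: [0.4019, 0.274, 0.2147]
tcp_rot: [-1.264, -1.119, 1.121]
ft_force: [0.3, -0.9, -0.4]
grip_width: 0.0362
t 39.5 pos [401.9 274.  214.7] jawx heading deg 83.09 yaxis [-0.001 -0.001 -1.   ] F [ 0.3 -0.9 -0.4] w 36.2 q7 0.78
```

View pics/s28.png

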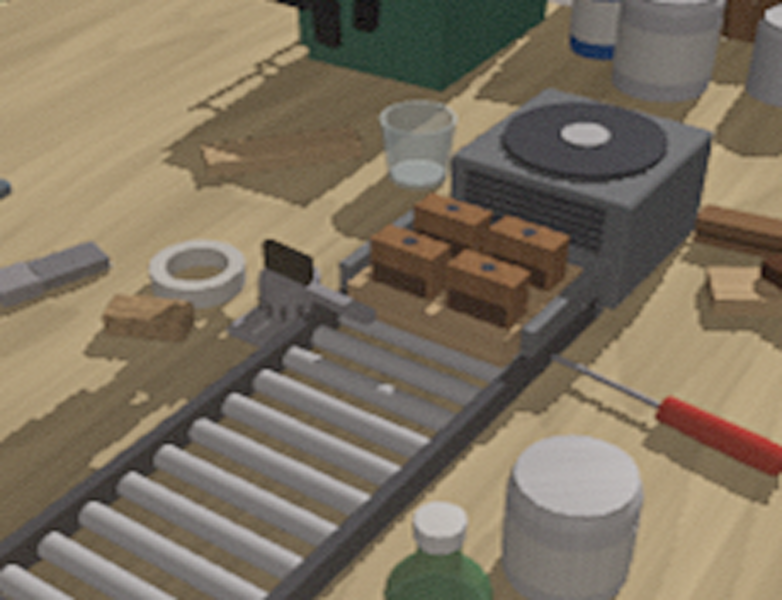

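View pics/t28.png

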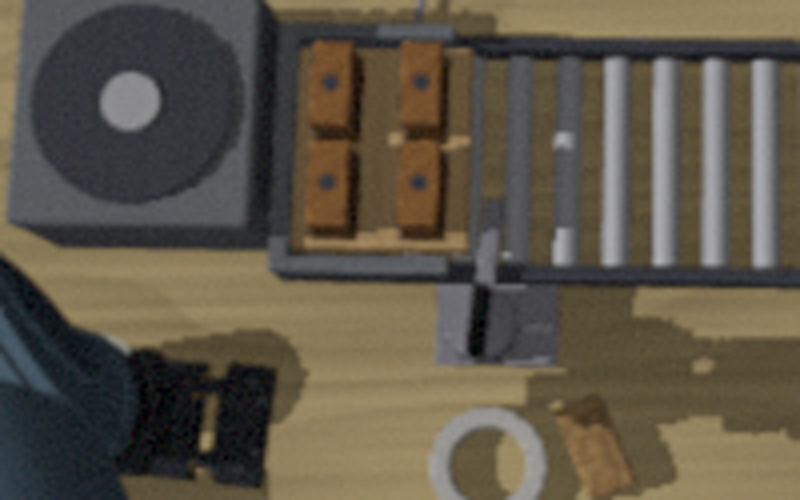

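```bash
python3 - <<'E'
from h import *
def w(p,z):return ray('top',((p[0]+.5)/4-.5+120,(p[1]+.5)/4-.5+145),z)[:2]
a,b=w((474,355),.078),w((483,288),.078);print('bar',np.degrees(np.arctan2(*(b-a)[::-1])))
c=w((479,321),.078);t=w((489,232),.048);print('tongue',np.degrees(np.arctan2(*(t-c)[::-1])),t,c)
B=np.array([w(p,.098) for p in((331,82),(421,82),(327,182),(418,182))]);print(B.round(4),B.mean(0))
E
python3 - <<'E'
from ov import *
show([('top','pics/t28_raw.png'),('scene','pics/s28_raw.png')],[(.5987,.142,-2,.022,.054,.147,.126)],'pics/ovh.png',S=12)
E
```

```text
bar -8.379921194219255
tongue -5.2806763138857145 [0.53877931 0.06671298] [0.47156875 0.07292506]
[[0.6405 0.1739]
 [0.6389 0.1104]
 [0.5689 0.1764]
 [0.5673 0.113 ]] [0.60388824 0.14343974]
```

View pics/ovh.png

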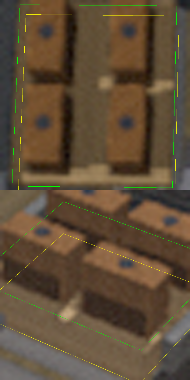

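```bash
python3 -c "
from h import *
r.job_done();st()"
```

```text
the job is handed in; nothing more can be done
the job is handed in; nothing more can be done
```

The job is handed in: all four sample blocks are in the carrier, the carrier is home in the bay, and the collar is turned to its locked mark. `job_done` reports no verdict, so what follows comes from my own last checks.

- **Collar opening:** the collar stood at about 1.0 rad with its tongue over the lane. I turned it to about 0.09 rad before moving anything else.
- **Blocks:** each block was lowered until its underside was nominally at the slot floor. The final pictures show all four upright in separate slots.
- **Carrier:** I pushed it until it stopped against the end stop, with about 8 N of push force at the tool. The mean of the block centres puts it about 5 mm to the +x side of its home line (the play is 6 mm) and about 1 mm off along the lane. That is inside the 14 mm limit.
- **Collar locking:** the gripper's final heading gives about 1.48 rad. The pictures gave 1.46 to 1.51 rad, against the 1.35 rad needed. The picture readings disagree by about 3 degrees because the collar is only a few pixels wide.
- **Bystanders and robot:** those in view in the last pictures look unmoved, though I did not measure them. The arm was clear of everything at hand-in, about 40 s into the 210 s allowed.
- **Knock to the carrier:** I saw no sign of one in the pictures taken along the way.

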